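# Load the model-spraying track and lock its lever

### The job

Get the spraying track ready for the airbrush: swing its red lever up and over to open it, slide the orange storage plug out and put it in the white tray, then lower every yellow carrier plate with its grey model into the loading bay and slide it under the lips as far as it will go, so that the plates stand in one closed row, the first firmly against the red stop and each next one touching the plate before it. When all are in, swing the lever fully down shut behind them; leave the paint jars, tools, glue and mug where they are.

Things in the scene. Friction and masses are not known exactly. Their poses are not given: they have to be found in the camera images.
- track: fixed aluminium spraying track, 104 mm wide (x), 425 mm long (y -220 to +205 mm). Origin: on the table under the lane's centre line. The lane runs along y: stop towards +y, loading bay and lever at the -y end. Lane floor 10 mm above the table.
- mouth (a point): where the lips begin (track y -75 mm), on the lane floor. From here to +y the lane is 74 mm wide, covered by two lips (underside 22, top 27 mm above the table) with a 40 mm wide slot between them, through which the models stand up
- bay (a point): middle of the open-topped loading bay, on the lane floor (track x 0, y -127 mm, 10 mm above the table): lower a plate here. The bay is 82 mm wide and 105 mm long (y -180 to -75), walls 22 mm above the table; its last 25 mm funnel in to the lane's 74 mm
- stop: red stop block in the lane, 34 (x) x 20 (y) x 34 mm, fixed, at a different place along the lane each time. Origin: centre of its underside, on the lane floor, axes as the track's. Its face is at its y = -10 mm, so a plate home against it has its origin at y = -40 mm, the next at -100 mm, and so on
- lever (a joint): red clamp lever, rad: 0 = shut (flat along the lane over the bay, pointing to track +y, steel nose at the tip hanging into the lane), grows as the tip swings up and back over; 1.57 upright, 2.0 end of travel, leaning away. Stays where it is left (friction 0.12 N m, about 1.5 N at the grip)
- lever_hinge (a point): the lever's hinge axis (along the track's x), at track y -205 mm, 48 mm above the table
- lever_grip (a point): on the lever bar's centre line, 95 mm from the hinge; pinch here across the track's x, the bar then turns between the pads. Bar 16 mm wide and thick, ends 120 mm from the hinge; nose 12 mm wide, 108 to 118 mm from the hinge, reaching 34 mm from the centre line on the underside
- plug: orange storage plug: plate 70 (x) x 60 (y) x 8 mm with an upright grip block 22 mm (x) x 40 mm (y), top 62 mm above the underside. 90 g. Origin: centre of the plate's underside. It starts in the lane under the lips and comes out only by sliding it to the loading bay
- tray: white open tray, fixed, 140 x 140 mm outside, 24 mm high, walls 4 mm, floor 4 mm thick. Origin: centre of its underside
- carrier0: yellow plate 70 (x) x 60 (y) x 8 mm with a grey resin compressor model: 28 mm wide in x, 46 mm long in y, flat sides, round top 62 mm above the plate's underside (small fittings to 70). Grip it across x, 44 mm above the underside. 130 g. Origin: centre of the underside, z up. Either end may face the stop. May be absent.
- carrier1: yellow plate 70 (x) x 60 (y) x 8 mm with a grey resin compressor model: 28 mm wide in x, 46 mm long in y, flat sides, round top 62 mm above the plate's underside (small fittings to 70). Grip it across x, 44 mm above the underside. 130 g. Origin: centre of the underside, z up. Either end may face the stop. May be absent.
- carrier2: yellow plate 70 (x) x 60 (y) x 8 mm with a grey resin compressor model: 28 mm wide in x, 46 mm long in y, flat sides, round top 62 mm above the plate's underside (small fittings to 70). Grip it across x, 44 mm above the underside. 130 g. Origin: centre of the underside, z up. Either end may face the stop. May be absent.
- carrier3: yellow plate 70 (x) x 60 (y) x 8 mm with a grey resin compressor model: 28 mm wide in x, 46 mm long in y, flat sides, round top 62 mm above the plate's underside (small fittings to 70). Grip it across x, 44 mm above the underside. 130 g. Origin: centre of the underside, z up. Either end may face the stop. May be absent.
- jar_green: bystander, leave it where it is: paint jar, 34 mm across, 45 mm high
- jar_blue: bystander, leave it where it is: paint jar, 34 mm across, 45 mm high
- jar_red: bystander, leave it where it is: paint jar, 34 mm across, 45 mm high
- glue: bystander, leave it where it is: glue bottle, 40 mm across, 110 mm high
- brush: bystander, leave it where it is: paint brush lying on the table
- screwdriver: bystander, leave it where it is: screwdriver lying on the table
- mug: bystander, leave it where it is: blue mug, 80 mm across, 90 mm high

How it is judged:
By the outcome, as a careful person would: the job done as asked, in the order asked, and still so for the second after the job is handed in, with the robot touching nothing.
Of carrier0, carrier1, carrier2, carrier3 only 2 to 4 are there at a start; the rules pass over those that are not, and their reading is None.
At some moment in a run one of carrier0, carrier1, carrier2, carrier3 may be knocked a few centimetres aside while the robot is not near it.
Once in a run the grip may slacken for a moment while it holds something.
It also fails if it takes over 210 s, if anything falls off the work surface, if the arm or the gripper's body presses on something with over 40 N, if the wrist force passes 120 N, or if a joint passes its speed limit or range.

### The arm

A 6-joint arm with a two-finger parallel gripper is mounted at the origin on the work surface. World frame = base frame: x ahead of the robot, y to its left, z up, the work surface at z = 0. Lengths are in m, angles in rad, forces in N, time in s.
With the tool pointing down it reaches from about 0.35 to 0.975 m from the base axis. Payload 4.9 kg.
Tool frame: the origin (TCP) lies at the very end of the fingers, on their centre line; the grasp point (between the pads) lies 19 mm behind it (manip.hold_point_z is the distance from the TCP to the grasp point, in m); z points along the fingers, x is the direction in which the jaws open and shut, and the axes are right-handed (so a half turn about z gives the same grasp; the last joint's range is limited). The gripper opens to 85 mm and grips with 20 to 120 N. Pads are 22 mm wide; open, the fingers measure 114 mm over their backs; the gripper's body (76 mm by 85 mm) begins 54 mm behind the grasp point. The pads swing forward as they close: fully open they stand 13 mm farther back than shut.
Start: joints at [1.23, 0.053, 1.613, -0, 1.476, -0.119], TCP at [0.137, 0.61, 0.231] pointing down, gripper open.
Joint ranges: [-3.01, 3.01], [-1.01, 2.22], [0.06, 2.58], [-1.02, 4.17], [0.09, 2.62], [-3.14, 3.14]. Speed limits (rad/s): [2.57, 2.57, 3.14, 3.14, 3.14, 3.14].

### API

Orientations are given as a unit quaternion [w, x, y, z].
In Python, from plant import manip gives the robot as it stands.
- The arm moves only by the shell command python3 -m handwheel 'ROWS' [OPENING]. ROWS is JSON, a list of rows, each an object of numbers: "dx", "dy", "dz": the shift along the tool's x, y, z in m; "ax", "ay", "az": the turn, a rotation vector about the tool's x, y, z in rad. In form: [{"dx": .., "dy": .., "dz": .., "ax": .., "ay": .., "az": ..}, ...]. A call has 1 to 5 rows; each row is the pose to reach, as a shift and turn from the pose commanded when the call began, along the tool's axes at that moment; what a row does not reach only later rows make up. A row lasts 1/8 s, in which the tool goes at most 62.5 mm and 10.7 degrees, less where a joint would pass 70% of its speed; a pose out of reach is approached as far as the arm can. A call with a gripper value outside its range is refused whole. OPENING is the closure in counts, from 0 (fully open) to 255 (shut), set as the call begins (- or left out, the last holds). The fingers move at their own pace and stop on an object; the grip force is fixed at half the most. Time passes only in rows, so rows that repeat a pose let the fingers close. It gives the time, the measured TCP pose, the force and the opening at its end, in the units of the state.
- manip.state(): the state, without advancing time (a new reading comes with each control period).
- manip.grab_frame(name): name is "side" or "top"; returns a dict with "image" (420x560x3 uint8, blue, green, red), "z_map" (420x560 float32, m along the optical axis (not along the pixel's ray), 0 where there is no reading), "K" (3x3 intrinsics, pixels), "xyz" and "rotation" of the camera in the world. Camera axes: x right, y up, looking along -z (the intrinsics and any distortion apply to the point x, -y, -z); pixel columns grow to the right and rows downward; lengths in m; the calibration is good to about 2 mm. A picture is of the moment at which its call begins.
- manip.job_done(): hands the job in, once; it reports no verdict.
The state is a dict: "time": time; "joint_pos": joint angles; "joint_vel": joint speeds; "joint_efforts": joint torques, N m; "tool_pos": TCP position; "tool_rot": TCP orientation; "contact_force": force on the tool from outside, world axes, zero at the start; "ft_torque": the same for the moment, N m; "gripper_width": opening from 0.0 (shut) to 1.0 (fully open).
Only numpy, scipy, OpenCV 4.12 (cv2) and the standard library are available. Lean on these libraries where they do the work, as an engineer would, in place of code of your own. Each camera call takes 0.05 s, during which the arm holds its last target.

## Working session

There is one attempt and no reset: what is moved stays moved. The work goes in short steps, Python scripts to look and compute and a shell command to move; the robot and the scene stay as the last step left them, time stands still between calls to the robot, and variables do not carry over. Pictures are saved under pics/ and viewed, and the job is handed in when it is done.

```bash
ls; mkdir -p pics; python3 - <<'E'
from plant import manip
import cv2
print(manip.state(), manip.hold_point_z)
for n in("side","top"):
    f=manip.grab_frame(n); cv2.imwrite(f"pics/{n}0.png",f["image"]); print(n,f["K"],f["xyz"],f["rotation"],[k for k in f])
E
```

```text
pics
{'time': 0.0, 'joint_pos': array([ 1.23000831e+00,  5.33505955e-02,  1.61430833e+00, -1.95383572e-05,
        1.47602337e+00, -1.18994604e-01]), 'joint_vel': array([-7.84989905e-04,  4.98982163e-04, -4.32520321e-05, -6.61509395e-04,
       -9.24846116e-04, -8.56179480e-04]), 'joint_efforts': array([-1.41753120e-03, -3.93665850e+01, -3.70178461e+01, -3.49766096e-04,
        7.07642699e-03,  1.63692300e-07]), 'tool_pos': array([0.13727462, 0.60908596, 0.23005836]), 'tool_rot': array([ 5.59273935e-04,  7.81017383e-01,  6.24508411e-01, -8.82586851e-04]), 'contact_force': array([0.03663229, 0.21922317, 0.35152192]), 'ft_torque': array([ 0.0089309 ,  0.01223836, -0.01027021]), 'gripper_width': 1.0008158328301229} 0.0187
side [[463.07793292   0.         287.33553742]
 [  0.         463.07793292 208.8020561 ]
 [  0.           0.           1.        ]] [0.41119337 0.73528311 0.97351202] [-0.11968811 -0.04361294  0.33851975  0.93229665] ['image', 'z_map', 'K', 'xyz', 'rotation']
top [[466.22740839   0.         279.49481434]
 [  0.         466.22740839 213.72906622]
 [  0.           0.           1.        ]] [0.36432318 0.0179169  1.4507333 ] [-0.69483727 -0.05622457  0.06014778  0.71443838] ['image', 'z_map', 'K', 'xyz', 'rotation']
```

View pics/side0.png

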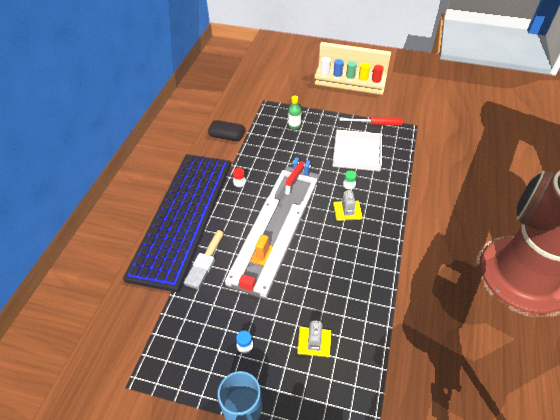

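View pics/top0.png

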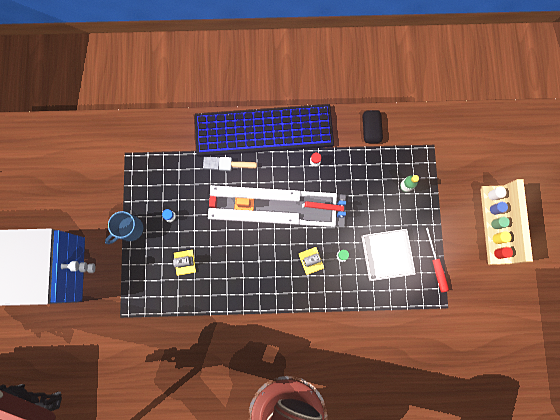

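The views show the track along y with its lever (top image 323,207) at the -y end, the plug at (243,202) and the stop at (212,202). There are two carriers, at (184,262) and (311,261), and the tray is at (388,254). Next I'll measure them.

```bash
cat > h.py <<'E'
from plant import manip
import numpy as np, cv2
from scipy.spatial.transform import Rotation as R
def cam(n):
    f=manip.grab_frame(n)
    q=f["rotation"]; f["R"]=R.from_quat([q[1],q[2],q[3],q[0]]).as_matrix()
    im=f["image"]; h,w=im.shape[:2]; K=f["K"]
    u,v=np.meshgrid(np.arange(w),np.arange(h))
    d=np.stack([(u-K[0,2])/K[0,0],-(v-K[1,2])/K[1,1],-np.ones_like(u,float)],-1)
    f["ray"]=d@f["R"].T
    f["P"]=f["ray"]*f["z_map"][...,None]+np.array(f["xyz"])
    f["P"][f["z_map"]<=0]=np.nan
    f["hsv"]=cv2.cvtColor(im,cv2.COLOR_BGR2HSV)
    return f
def plane(f,u,v,z):
    K=f["K"]; d=f["R"]@np.array([(u-K[0,2])/K[0,0],-(v-K[1,2])/K[1,1],-1]); c=np.array(f["xyz"])
    return c+d*(z-c[2])/d[2]
def mask(f,lo,hi): return cv2.inRange(f["hsv"],np.array(lo),np.array(hi))
def blobs(m,amin=25):
    n,l,s,c=cv2.connectedComponentsWithStats(m)
    return [(l==i,s[i],c[i]) for i in range(1,n) if s[i][4]>=amin]
YEL=((24,150,120),(34,255,255)); ORG=((10,170,120),(22,255,255))
def carriers(f,zoff=.008):
    out=[]
    for m,s,c in blobs(mask(f,*YEL),60):
        cs,_=cv2.findContours(m.astype(np.uint8),cv2.RETR_EXTERNAL,cv2.CHAIN_APPROX_NONE)
        k=max(cs,key=cv2.contourArea)[:,0]
        p=np.array([plane(f,a,b,zoff)[:2] for a,b in k])*1000
        r=cv2.minAreaRect(p.astype(np.float32)); z=np.nanmedian(f["P"][m][:,2])
        out.append((c.round(0),s[4],np.round(r[0],1),np.round(r[1],1),round(r[2],1),round(z,4)))
    return out
E
python3 - <<'E'
from h import *
for n in("side","top"):
    f=cam(n); print(n)
    for c in carriers(f): print(" car",c)
    for nm,lo,hi in(("org",*ORG),("red",(0,180,90),(6,255,255)),("red2",(174,180,90),(180,255,255))):
        for m,s,c in blobs(mask(f,lo,hi)):
            P=f["P"][m]; print(" ",nm,c.round(),s[4],np.nanmedian(P,0).round(4),np.nanmin(P,0).round(3),np.nanmax(P,0).round(3))
    # table height check
    print(np.nanmedian(f["P"][300:310,300:340].reshape(-1,3),0))
    im=f["image"]
    cv2.imwrite(f"pics/{n}1.png",cv2.resize(im[150:310,170:430] if n=="top" else im[120:310,200:440],None,fx=3,fy=3,interpolation=cv2.INTER_CUBIC))
E
```

```text
side
 car (array([364.,  71.]), np.int32(151), array([ 510.4, -743.6]), array([ 33.6, 109.8]), 6.0, np.float64(0.0747))
 car (array([347., 212.]), np.int32(322), array([457. , -83.4]), array([72. , 67.5]), 18.6, np.float64(0.0083))
 car (array([261., 242.]), np.int32(70), array([653.7,  75.9]), array([35.9, 16.7]), 88.3, np.float64(0.0725))
 car (array([314., 343.]), np.int32(609), array([463.2, 305.9]), array([71.3, 64.2]), 8.3, np.float64(0.0086))
  org [260. 253.] 229 [0.6359 0.1355 0.0345] [0.625 0.092 0.01 ] [0.662 0.147 0.076]
  red [377.  73.] 134 [ 0.4604 -0.6431  0.0727] [ 0.446 -0.663  0.04 ] [ 0.475 -0.631  0.096]
  red [388. 121.] 203 [ 0.3932 -0.4734  0.0198] [ 0.351 -0.496 -0.003] [ 0.45  -0.457  0.031]
  red [294. 173.] 136 [ 0.6141 -0.1136  0.0785] [ 0.603 -0.185  0.056] [ 0.626 -0.066  0.094]
  red [238. 173.] 100 [ 0.7738 -0.1075  0.0455] [ 0.76  -0.128  0.033] [ 0.789 -0.094  0.051]
  red [246. 284.] 95 [0.645  0.2215 0.0341] [0.63  0.209 0.013] [0.661 0.224 0.047]
[0.47136227 0.2113953  0.00133234]
top
  red [503. 253.] 134 [ 0.4589 -0.6446  0.0845] [ 0.444 -0.69   0.041] [ 0.472 -0.636  0.095]
  red [444. 284.] 47 [ 0.3688 -0.488   0.0219] [ 0.351 -0.498 -0.002] [ 0.408 -0.471  0.032]
[ 0.32097059 -0.10776491  0.00106181]
```

View pics/top1.png

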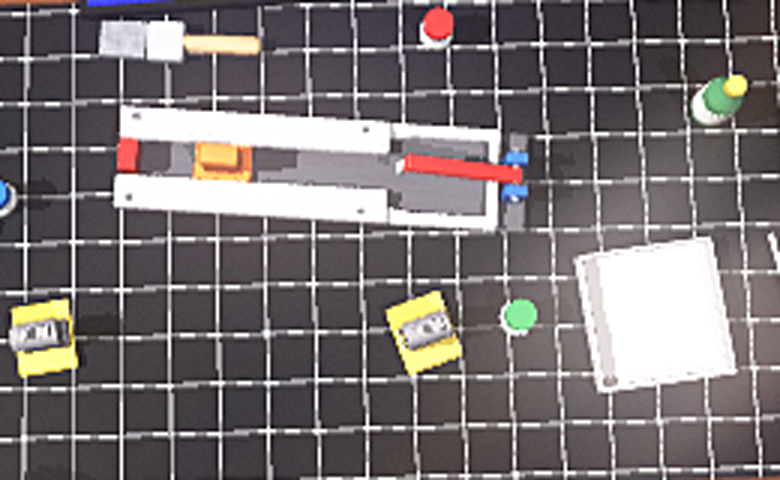

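View pics/side1.png

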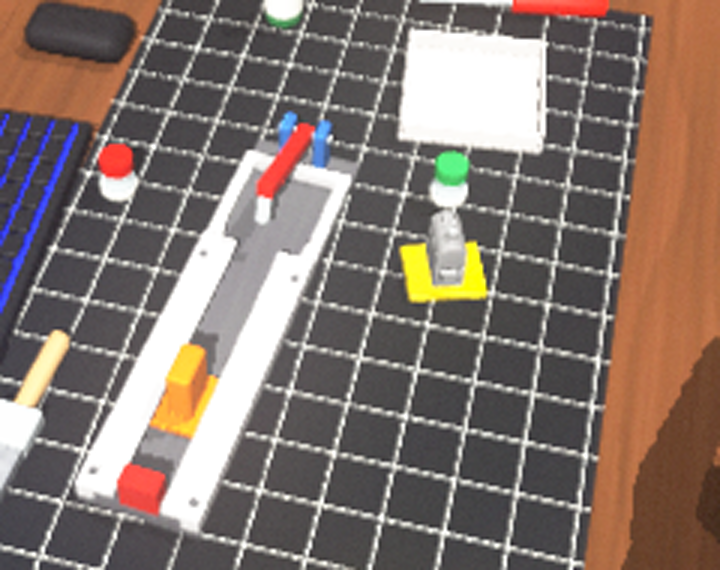

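The crops show the lever pointing over the bay, slightly raised; the plug is about 45 mm before the stop. Carriers are at top-crop (43,337) and (424,333). Now I'll fit the track, tray, lever, plug and stop.

```bash
python3 - <<'E'
from h import *
for n in("side","top"):
    f=cam(n); print(n); P=f["P"]; hsv=f["hsv"]
    # yellow, red loosened
    inwork=(P[...,0]>.3)&(P[...,0]<.85)&(P[...,1]>-.45)&(P[...,1]<.5)
    for nm,lo,hi in(("yel",(23,110,100),(36,255,255)),("org",(9,140,100),(22,255,255)),("red",(0,130,80),(8,255,255)),("red2",(170,130,80),(180,255,255)),("blue",(100,150,80),(118,255,255))):
        for m,s,c in blobs(mask(f,lo,hi)*inwork.astype(np.uint8),20):
            Q=P[m]; print(" ",nm,c.round(),s[4],np.nanmedian(Q,0).round(4),np.nanmin(Q,0).round(3),np.nanmax(Q,0).round(3))
    # white, with height
    w=((hsv[...,1]<60)&(hsv[...,2]>150)&inwork&(P[...,2]>.012)&(P[...,2]<.04)).astype(np.uint8)
    for m,s,c in blobs(w,150):
        Q=P[m]; r=cv2.minAreaRect((Q[:,:2]*1000).astype(np.float32)); print(" white",c.round(),s[4],np.round(r[0],1),np.round(r[1],1),round(r[2],2),np.nanmedian(Q[:,2]).round(4))
E
```

```text
side
  yel [294.  99.] 47 [ 0.6844 -0.3923  0.1072] [ 0.675 -0.404  0.09 ] [ 0.694 -0.384  0.114]
  yel [347. 212.] 347 [ 0.4625 -0.0736  0.008 ] [ 0.416 -0.131 -0.003] [ 0.5   -0.046  0.058]
  yel [261. 241.] 81 [0.6368 0.1214 0.0735] [0.628 0.102 0.067] [0.645 0.138 0.077]
  yel [266. 257.] 52 [0.6249 0.127  0.019 ] [0.62  0.091 0.015] [0.64  0.148 0.023]
  yel [314. 343.] 643 [0.4613 0.3123 0.0085] [ 0.425  0.267 -0.002] [0.503 0.339 0.056]
  org [241. 134.] 399 [ 0.834  -0.3008  0.0017] [ 0.82  -0.45  -0.003] [ 0.85  -0.186  0.027]
  org [261. 252.] 264 [0.6344 0.1348 0.036 ] [0.623 0.09  0.009] [0.661 0.149 0.075]
  org [141. 340.] 1237 [0.8357 0.3983 0.0015] [ 0.821  0.269 -0.004] [0.85  0.5   0.007]
  red [295. 173.] 170 [ 0.613  -0.1138  0.077 ] [ 0.604 -0.188  0.05 ] [ 0.627 -0.066  0.094]
  red [238. 173.] 111 [ 0.7742 -0.1083  0.0449] [ 0.76  -0.164  0.   ] [ 0.807 -0.096  0.05 ]
  red [247. 282.] 200 [0.6444 0.2199 0.0422] [0.629 0.204 0.01 ] [0.668 0.225 0.05 ]
  blue [296. 161.] 21 [ 0.6265 -0.18    0.0591] [ 0.621 -0.192  0.045] [ 0.63  -0.172  0.064]
  blue [306. 167.
[... 1286 characters left out ...]
08]
  red [316. 157.] 63 [ 0.7732 -0.1123  0.0456] [ 0.761 -0.125  0.04 ] [ 0.788 -0.099  0.052]
  red [212. 202.] 75 [0.6413 0.2129 0.0431] [0.627 0.203 0.001] [0.66  0.228 0.051]
  red [324. 206.] 209 [ 0.6133 -0.127   0.0736] [ 0.602 -0.187  0.046] [ 0.625 -0.069  0.094]
  red [243. 206.] 24 [0.6263 0.1162 0.043 ] [0.624 0.103 0.02 ] [0.628 0.134 0.061]
  blue [167. 214.] 89 [0.6065 0.3496 0.0454] [0.593 0.335 0.   ] [0.622 0.37  0.052]
 white [221. 163.] 404 [769.3 161.7] [164.5  42.7] 85.3 0.019
 white [265. 193.] 1146 [659.9  25.4] [396.9  43.4] 84.79 0.0264
 white [264. 217.] 1191 [593.7  31.1] [395.4  50.5] 87.32 0.0265
 white [389. 253.] 326 [ 468.2 -323.8] [140.3 142.3] 6.58 0.0225
```

```bash
cat >> h.py <<'E'
def goto(p,yaw_deg,st=None):
    """print total tool-frame shift/turn to reach TCP p with tool down, tool-x at yaw"""
    st=st or manip.state(); q=st["tool_rot"]; Rc=R.from_quat([q[1],q[2],q[3],q[0]])
    a=np.radians(yaw_deg); Rt=R.from_matrix(np.array([[np.cos(a),np.sin(a),0],[np.sin(a),-np.cos(a),0],[0,0,-1]]))
    d=Rc.inv().apply(np.array(p)-st["tool_pos"]); r=(Rc.inv()*Rt).as_rotvec()
    print("shift",(d*1000).round(1),"turn",r.round(3),"F",np.round(st["contact_force"],1),"t",round(st["time"],2),"w",round(st["gripper_width"],3))
E
python3 - <<'E'
from h import *
th=np.radians(84.87); e=np.array([np.cos(th),np.sin(th)]); s=np.array([e[1],-e[0]]) ; o=np.array([.628,.0215])
for n in("side","top"):
    f=cam(n); P=f["P"]; hsv=f["hsv"]; h,w=hsv.shape[:2]
    c=np.array(f["xyz"]); g=c+f["ray"]*((.027-c[2])/f["ray"][...,2])[...,None]
    for nm in ("plane","depth"):
        G=g if nm=="plane" else P
        X=(G[...,:2]-o)@s; Y=(G[...,:2]-o)@e
        W=(hsv[...,1]<70)&(hsv[...,2]>140)&(abs(X)<.065)&(abs(Y)<.24)&(P[...,2]>.015)&(P[...,2]<.045)
        ys=np.arange(-.06,.2,.01); L=[];H=[];A=[];B=[];yy=[]
        for y in ys:
            k=W&(abs(Y-y)<.005)
            x=X[k]
            if len(x)<8: continue
            yy.append(y);L.append(x.min());H.append(x.max())
            i=x[(x<-.01)];j=x[x>.01]; A.append(i.max() if len(i) else np.nan); B.append(j.min() if len(j) else np.nan)
        yy=np.array(yy)
        for t,v in(("outL",L),("outH",H),("inL",A),("inH",B)):
            v=np.array(v); ok=np.isfinite(v); med=np.median(v[ok]); ok&=abs(v-med)<.006
            p=np.polyfit(yy[ok],v[ok],1); print(n,nm,t,ok.sum(),"slope deg",np.degrees(p[0]).round(2),"x0 mm",(p[1]*1e3).round(1))
        print("  y ext",np.percentile(Y[W],[0.2,99.8]).round(4))
    # stop and plug, lever, tray in track frame
    red=(mask(f,(0,110,80),(8,255,255))|mask(f,(172,110,80),(180,255,255)))>0
    org=mask(f,(8,120,100),(24,255,255))>0
    X=(P[...,:2]-o)@s; Y=(P[...,:2]-o)@e; Z=P[...,2]
    def rep(t,k): print(n,t,k.sum(),"X",np.percentile(X[k],[3,50,97]).round(4),"Y",np.percentile(Y[k],[3,50,97]).round(4),"Z",np.percentile(Z[k],[3,50,97]).round(4))
    rep("stop top",red&(Z>.04)&(Y>.15)&(abs(X)<.04)&(Y<.24)); rep("stop face",red&(Z<.039)&(Z>.03)&(Y>.15)&(abs(X)<.04)&(Y<.24))
    rep("plug top",org&(Z>.068)&(abs(X)<.04)&(abs(Y)<.2)); rep("plug plate",org&(Z<.024)&(abs(X)<.04)&(abs(Y)<.2))
    k=red&(Z>.045)&(abs(X)<.04)&(Y<-.06)&(Y>-.24); rep("lever",k)
    pz=np.polyfit(Y[k],Z[k],1); px=np.polyfit(Y[k],X[k],1); print(" lever slope rad",np.arctan(pz[0]).round(3),"z at -.115",np.polyval(pz,-.115).round(4),"x at grip",np.polyval(px,-.115).round(4),"x at hinge",np.polyval(px,-.205).round(4))
E
```

```text
side plane outL 26 slope deg -0.02 x0 mm -53.3
side plane outH 26 slope deg 0.02 x0 mm 52.7
side plane inL 25 slope deg -0.16 x0 mm -18.4
side plane inH 24 slope deg 0.28 x0 mm 21.3
  y ext [-0.1874  0.2087]
side depth outL 26 slope deg 0.02 x0 mm -51.6
side depth outH 26 slope deg -0.02 x0 mm 52.5
side depth inL 23 slope deg 0.17 x0 mm -19.3
side depth inH 25 slope deg 0.59 x0 mm 20.5
  y ext [-0.1921  0.2051]
side stop top 115 X [-0.0155 -0.001   0.0155] Y [0.1828 0.1928 0.2019] Z [0.0408 0.0445 0.0478]
side stop face 35 X [-0.0165 -0.004   0.016 ] Y [0.1901 0.201  0.2026] Z [0.0305 0.0337 0.0388]
side plug top 103 X [-0.0103 -0.0011  0.0081] Y [0.0794 0.0958 0.1157] Z [0.0682 0.0732 0.076 ]
side plug plate 146 X [-0.0148 -0.0012  0.0213] Y [0.0694 0.1157 0.1259] Z [0.0114 0.0189 0.0223]
side lever 183 X [-0.0077 -0.0024  0.0066] Y [-0.2069 -0.1395 -0.0901] Z [0.0534 0.0748 0.0911]
 lever slope rad 0.275 z at -.115 0.0824 x at grip -0.0016 x at hinge -0.0018
top plane outL 26 slope deg -0.07 x0 mm -52.3
top plane outH 26 slope deg -0.21 x0 mm 51.4
top plane inL 21 slope deg 0.01 x0 mm -20.6
top plane inH 20 slope deg 0.87 x0 mm 18.4
  y ext [-0.2033  0.2041]
top depth outL 26 slope deg -0.1 x0 mm -51.8
top depth outH 26 slope deg -0.29 x0 mm 51.8
top depth inL 23 slope deg -0.11 x0 mm -20.3
top depth inH 21 slope deg 1.14 x0 mm 18.0
  y ext [-0.2047  0.2038]
top stop top 64 X [-0.0166 -0.0015  0.0133] Y [0.1826 0.1916 0.2014] Z [0.0407 0.0446 0.0495]
top stop face 8 X [-0.0164 -0.0093  0.0095] Y [0.1818 0.183  0.1973] Z [0.0323 0.0371 0.0382]
top plug top 73 X [-0.0104 -0.0009  0.0079] Y [0.0793 0.0969 0.1127] Z [0.0689 0.0719 0.0763]
top plug plate 93 X [-0.0174 -0.0096  0.017 ] Y [0.0668 0.0914 0.1252] Z [0.0128 0.0185 0.0235]
top lever 223 X [-0.0078 -0.001   0.0072] Y [-0.2061 -0.1487 -0.0941] Z [0.0544 0.0735 0.0925]
 lever slope rad 0.298 z at -.115 0.0838 x at grip -0.001 x at hinge -0.001
```

```bash
cat >> h.py <<'E'
TH=np.radians(84.87); E_=np.array([np.cos(TH),np.sin(TH)]); S_=np.array([E_[1],-E_[0]]); O_=np.array([.6275,.0215]); YAW=-5.13
HP=manip.hold_point_z
def T(X,Y,z): 
    "grasp point in track mm-> TCP world"
    p=O_+S_*X/1000+E_*Y/1000; return np.array([p[0],p[1],z/1000-HP])
def totrack(p): 
    d=(np.array(p)[:2]-O_)*1000; return (d@S_).round(1),(d@E_).round(1)
E
python3 -c "
from h import *
goto(T(0,-114,160),YAW)"
```

```text
shift [-578.8  622.5   90. ] turn [0.    0.    1.439] F [0.1 0.6 0.1] t 0.4 w 1.001
```

```bash
python3 -m handwheel '[{"dx":-0.04,"dy":0.043,"az":0.12},{"dx":-0.08,"dy":0.086,"az":0.24},{"dx":-0.12,"dy":0.129,"az":0.36},{"dx":-0.16,"dy":0.172,"az":0.48},{"dx":-0.2,"dy":0.215,"az":0.6}]' 0; python3 -c "
from h import *
goto(T(0,-114,160),YAW)"
```

```text
shift [-578.8  622.5   90. ] turn [0.    0.    1.439] F [0.1 0.6 0.1] t 0.4 w 1.001invalid input at $[0]: expected keys dx, dy, dz, ax, ay, az
```

All six keys are required in each row.

```bash
python3 -m handwheel '[{"dx":-0.04,"dy":0.043,"dz":0,"ax":0,"ay":0,"az":0.12},{"dx":-0.08,"dy":0.086,"dz":0,"ax":0,"ay":0,"az":0.24},{"dx":-0.12,"dy":0.129,"dz":0,"ax":0,"ay":0,"az":0.36},{"dx":-0.16,"dy":0.172,"dz":0,"ax":0,"ay":0,"az":0.48},{"dx":-0.2,"dy":0.215,"dz":0,"ax":0,"ay":0,"az":0.6}]' 0; python3 -c "
from h import *
goto(T(0,-114,160),YAW)"
```

```text
time: 1.02
tool_pos: [0.304, 0.3657, 0.2316]
tool_rot: [-0.0, 0.931, 0.364, 0.0]
contact_force: [1.4, -0.5, -0.6]
gripper_width: 1.003
shift [-80.4 548.9  90.3] turn [-0.    -0.001  0.835] F [ 1.4 -0.5 -0.6] t 1.02 w 1.003
```

```bash
python3 -m handwheel '[{"dx":-0.008,"dy":0.055,"dz":0,"ax":0,"ay":0,"az":0.15},{"dx":-0.016,"dy":0.11,"dz":0,"ax":0,"ay":0,"az":0.3},{"dx":-0.024,"dy":0.165,"dz":0,"ax":0,"ay":0,"az":0.45},{"dx":-0.032,"dy":0.22,"dz":0.01,"ax":0,"ay":0,"az":0.6},{"dx":-0.04,"dy":0.275,"dz":0.02,"ax":0,"ay":0,"az":0.75}]'; python3 -c "
from h import *
goto(T(0,-114,160),YAW)"
```

```text
time: 1.65
tool_pos: [0.4622, 0.137, 0.2116]
tool_rot: [-0.0, 1.0, -0.003, 0.001]
contact_force: [0.0, 1.2, -0.2]
gripper_width: 1.004
shift [156.4 228.1  70.5] turn [-0.    -0.002  0.083] F [ 0.   1.2 -0.2] t 1.65 w 1.004
```

```bash
python3 -m handwheel '[{"dx":0.031,"dy":0.046,"dz":0,"ax":0,"ay":0,"az":0.02},{"dx":0.062,"dy":0.092,"dz":0.015,"ax":0,"ay":0,"az":0.04},{"dx":0.094,"dy":0.138,"dz":0.03,"ax":0,"ay":0,"az":0.06},{"dx":0.125,"dy":0.184,"dz":0.05,"ax":0,"ay":0,"az":0.083},{"dx":0.1564,"dy":0.228,"dz":0.07,"ax":0,"ay":0,"az":0.083}]'; python3 -c "
from h import *
goto(T(-1,-114,75),YAW)"
```

```text
time: 2.28
tool_pos: [0.6184, -0.0913, 0.141]
tool_rot: [-0.0, 0.999, -0.042, 0.0]
contact_force: [-0.0, 0.7, -0.0]
gripper_width: 0.997
shift [-2.1  0.8 84.7] turn [-0.    -0.001  0.005] F [-0.   0.7 -0. ] t 2.27 w 0.997
```

```bash
python3 -m handwheel '[{"dx":-0.001,"dy":0.001,"dz":0.03,"ax":0,"ay":0,"az":0},{"dx":-0.002,"dy":0.001,"dz":0.06,"ax":0,"ay":0,"az":0},{"dx":-0.002,"dy":0.001,"dz":0.085,"ax":0,"ay":0,"az":0.005},{"dx":-0.002,"dy":0.001,"dz":0.085,"ax":0,"ay":0,"az":0.005}]' && python3 -m handwheel '[{"dx":0,"dy":0,"dz":0,"ax":0,"ay":0,"az":0},{"dx":0,"dy":0,"dz":0,"ax":0,"ay":0,"az":0},{"dx":0,"dy":0,"dz":0,"ax":0,"ay":0,"az":0},{"dx":0,"dy":0,"dz":0,"ax":0,"ay":0,"az":0},{"dx":0,"dy":0,"dz":0,"ax":0,"ay":0,"az":0}]' 255
```

```text
time: 2.78
tool_pos: [0.6133, -0.0899, 0.0536]
tool_rot: [-0.001, 0.999, -0.045, -0.003]
contact_force: [-0.6, -0.3, -0.3]
gripper_width: 0.999
time: 3.4
tool_pos: [0.6183, -0.0908, 0.0582]
tool_rot: [0.0, 0.999, -0.045, 0.004]
contact_force: [7.9, -0.7, -1.5]
gripper_width: 0.176
```

```bash
python3 -m handwheel '[{"dx":0.002,"dy":0.0076,"dz":-0.0183,"ax":0,"ay":0,"az":0},{"dx":0.003,"dy":0.0215,"dz":-0.0376,"ax":0,"ay":0,"az":0},{"dx":0.003,"dy":0.0397,"dz":-0.0527,"ax":0,"ay":0,"az":0},{"dx":0.003,"dy":0.061,"dz":-0.063,"ax":0,"ay":0,"az":0},{"dx":0.003,"dy":0.061,"dz":-0.063,"ax":0,"ay":0,"az":0}]'; python3 -c "
from h import *
s=manip.state();print(totrack(s['tool_pos']),s['tool_pos'][2]+HP)"
```

```text
time: 4.03
tool_pos: [0.613, -0.1514, 0.1196]
tool_rot: [-0.001, 0.999, -0.045, 0.0]
contact_force: [0.0, 2.0, 0.6]
gripper_width: 0.174
(np.float64(1.0), np.float64(-173.5)) 0.13827977537940997
```

```bash
python3 -m handwheel '[{"dx":0,"dy":0.0233,"dz":-0.0046,"ax":0,"ay":0,"az":0},{"dx":0,"dy":0.0469,"dz":-0.0033,"ax":0,"ay":0,"az":0},{"dx":0,"dy":0.0652,"dz":0.002,"ax":0,"ay":0,"az":0},{"dx":0,"dy":0.0652,"dz":0.002,"ax":0,"ay":0,"az":0}]'; python3 -m handwheel '[{"dx":0,"dy":0,"dz":0,"ax":0,"ay":0,"az":0},{"dx":0,"dy":0,"dz":0,"ax":0,"ay":0,"az":0},{"dx":0,"dy":0,"dz":0,"ax":0,"ay":0,"az":0},{"dx":0,"dy":0,"dz":-0.04,"ax":0,"ay":0,"az":0},{"dx":0,"dy":0,"dz":-0.08,"ax":0,"ay":0,"az":0}]' 0;  python3 -c "
from h import *
goto(T(0.5,97,120),YAW)
for n in('side','top'):
    f=cam(n); cv2.imwrite(f'pics/{n}2.png',f['image'])"
```

```text
time: 4.53
tool_pos: [0.6072, -0.2167, 0.1181]
tool_rot: [0.0, 0.999, -0.045, 0.0]
contact_force: [-0.7, 0.8, 4.0]
gripper_width: 0.18
time: 5.15
tool_pos: [0.6065, -0.216, 0.1973]
tool_rot: [-0.0, 0.999, -0.044, -0.001]
contact_force: [0.3, 0.6, -0.0]
gripper_width: 1.001
shift [   0.5 -335.4   96.1] turn [-0.     0.002  0.001] F [ 0.3  0.6 -0. ] t 5.15 w 1.001
```

View pics/side2.png

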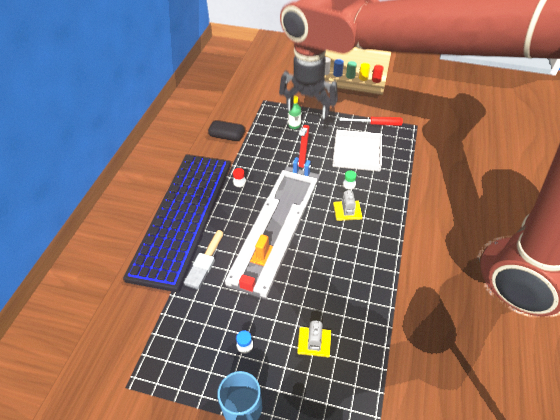

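View pics/top2.png

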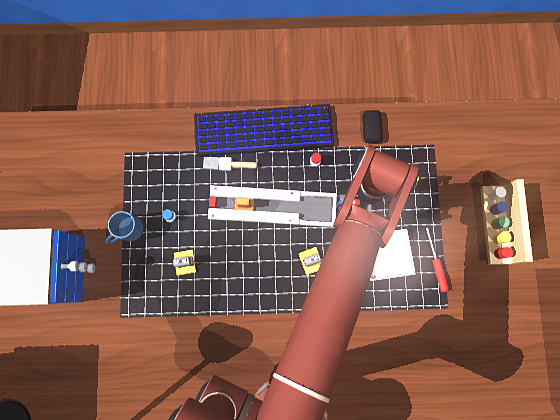

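The lever is up at side (303,145) and the bay is clear, with exactly two carriers present. Now to the plug.

```bash
python3 -m handwheel '[{"dx":0,"dy":-0.06,"dz":0,"ax":0,"ay":0,"az":0},{"dx":0,"dy":-0.12,"dz":0,"ax":0,"ay":0,"az":0},{"dx":0,"dy":-0.18,"dz":0,"ax":0,"ay":0,"az":0},{"dx":0,"dy":-0.24,"dz":0.03,"ax":0,"ay":0,"az":0},{"dx":0,"dy":-0.3,"dz":0.06,"ax":0,"ay":0,"az":0}]' 0;python3 -m handwheel '[{"dx":0,"dy":-0.0355,"dz":0.036,"ax":0,"ay":0,"az":0},{"dx":0,"dy":-0.0355,"dz":0.036,"ax":0,"ay":0,"az":0}]' 120;  python3 -c "
from h import *
goto(T(0.5,97,52),YAW)"
```

```text
time: 5.88
tool_pos: [0.633, 0.0763, 0.1407]
tool_rot: [0.0, 0.999, -0.044, 0.001]
contact_force: [0.6, -0.5, 0.3]
gripper_width: 0.997
time: 6.12
tool_pos: [0.6327, 0.1119, 0.1003]
tool_rot: [0.0, 0.999, -0.043, -0.004]
contact_force: [0.4, -1.0, -0.3]
gripper_width: 0.603
shift [ 4.  -6.6 67. ] turn [0.001 0.008 0.004] F [ 0.4 -1.  -0.3] t 6.12 w 0.603
```

```bash
python3 -m handwheel '[{"dx":0,"dy":0,"dz":0,"ax":0,"ay":0,"az":0},{"dx":0,"dy":0,"dz":0,"ax":0,"ay":0,"az":0}]';  python3 -c "
from h import *
for i in range(4):
  goto(T(0.5,97,52),YAW); manip.grab_frame('top')"
```

```text
time: 6.38
tool_pos: [0.6374, 0.1085, 0.1073]
tool_rot: [0.0, 0.999, -0.045, 0.002]
contact_force: [0.0, -0.0, -0.5]
gripper_width: 0.529
shift [-1.8 -9.5 74. ] turn [-0.    -0.003 -0.001] F [ 0.  -0.  -0.5] t 6.38 w 0.529
shift [-1.7 -9.5 74. ] turn [-0.    -0.003 -0.001] F [-0.2  0.3 -0.6] t 6.42 w 0.533
shift [-1.6 -9.4 73.8] turn [-0.    -0.003 -0.001] F [-0.2  0.4  0.5] t 6.47 w 0.53
shift [-1.3 -9.3 73.6] turn [-0.    -0.002 -0.001] F [0.  0.2 0.2] t 6.53 w 0.525
```

```bash
python3 -m handwheel '[{"dx":0,"dy":0,"dz":0,"ax":0,"ay":0,"az":0},{"dx":0,"dy":0,"dz":0,"ax":0,"ay":0,"az":0},{"dx":0,"dy":0,"dz":0,"ax":0,"ay":0,"az":0}]';  python3 -c "
from h import *
for i in range(4):
  goto(T(0.5,97,52),YAW); manip.grab_frame('top')"
```

```text
time: 6.95
tool_pos: [0.6361, 0.1097, 0.1054]
tool_rot: [0.0, 0.999, -0.044, -0.0]
contact_force: [0.3, 0.2, -0.5]
gripper_width: 0.532
shift [-0.1 -8.4 72.1] turn [0.    0.    0.001] F [ 0.3  0.2 -0.5] t 6.95 w 0.532
shift [-0.2 -8.4 72.1] turn [0.    0.    0.001] F [ 0.5 -0.7  1.3] t 7.0 w 0.532
shift [-0.1 -8.4 72. ] turn [0.    0.    0.001] F [ 0.  -0.2  0.3] t 7.05 w 0.526
shift [-0.1 -8.4 72. ] turn [0.    0.    0.001] F [ 0.4  0.4 -0. ] t 7.1 w 0.529
```

```bash
python3 -m handwheel '[{"dx":0,"dy":-0.0084,"dz":0.02,"ax":0,"ay":0,"az":0},{"dx":0,"dy":-0.0084,"dz":0.045,"ax":0,"ay":0,"az":0},{"dx":0,"dy":-0.0084,"dz":0.068,"ax":0,"ay":0,"az":0},{"dx":0,"dy":-0.0084,"dz":0.072,"ax":0,"ay":0,"az":0},{"dx":0,"dy":-0.0084,"dz":0.072,"ax":0,"ay":0,"az":0}]';python3 -m handwheel '[{"dx":0,"dy":0,"dz":0,"ax":0,"ay":0,"az":0},{"dx":0,"dy":0,"dz":0,"ax":0,"ay":0,"az":0},{"dx":0,"dy":0,"dz":0,"ax":0,"ay":0,"az":0},{"dx":0,"dy":0,"dz":0,"ax":0,"ay":0,"az":0},{"dx":0,"dy":0,"dz":0,"ax":0,"ay":0,"az":0}]' 255;  python3 -c "
from h import *
goto(T(0.5,-130,52),YAW)"
```

```text
time: 7.78
tool_pos: [0.6368, 0.1181, 0.033]
tool_rot: [0.0, 0.999, -0.044, -0.0]
contact_force: [-0.4, 0.4, 0.8]
gripper_width: 0.531
time: 8.4
tool_pos: [0.638, 0.1181, 0.0349]
tool_rot: [-0.0, 0.999, -0.045, 0.001]
contact_force: [0.9, -0.3, 5.4]
gripper_width: 0.248
shift [ -1.5 227.1   1.5] turn [-0.    -0.003  0.   ] F [ 0.9 -0.3  5.4] t 8.4 w 0.248
```

```bash
python3 -m handwheel '[{"dx":0,"dy":0.015,"dz":-0.001,"ax":0,"ay":0,"az":0},{"dx":0,"dy":0.045,"dz":-0.001,"ax":0,"ay":0,"az":0},{"dx":0,"dy":0.08,"dz":-0.001,"ax":0,"ay":0,"az":0},{"dx":0,"dy":0.115,"dz":-0.001,"ax":0,"ay":0,"az":0}]';python3 -m handwheel '[{"dx":0,"dy":0.035,"dz":0,"ax":0,"ay":0,"az":0},{"dx":0,"dy":0.07,"dz":0,"ax":0,"ay":0,"az":0},{"dx":0,"dy":0.1,"dz":0,"ax":0,"ay":0,"az":0},{"dx":0,"dy":0.113,"dz":0,"ax":0,"ay":0,"az":0},{"dx":0,"dy":0.113,"dz":0,"ax":0,"ay":0,"az":0}]' ; python3 -m handwheel '[{"dx":0,"dy":0,"dz":0,"ax":0,"ay":0,"az":0},{"dx":0,"dy":0,"dz":0,"ax":0,"ay":0,"az":0}]' ; python3 -c "
from h import *
goto(T(0.5,-130,52),YAW);  goto(T(0.5,-130,160),YAW)
for n in('side',):
    f=cam(n); cv2.imwrite(f'pics/{n}3.png',f['image'])"
```

```text
time: 8.9
tool_pos: [0.6267, 0.0026, 0.035]
tool_rot: [-0.001, 0.999, -0.044, 0.0]
contact_force: [1.3, 4.4, 1.3]
gripper_width: 0.253
time: 9.52
tool_pos: [0.6165, -0.1112, 0.035]
tool_rot: [0.001, 0.999, -0.045, 0.0]
contact_force: [-0.5, -4.3, 6.5]
gripper_width: 0.249
time: 9.78
tool_pos: [0.6169, -0.11, 0.035]
tool_rot: [0.001, 0.999, -0.044, 0.0]
contact_force: [-1.5, -4.1, 5.5]
gripper_width: 0.25
shift [-0.7 -1.9  1.7] turn [ 0.002 -0.001  0.001] F [-1.5 -4.1  5.5] t 9.78 w 0.25
shift [  -0.6   -1.7 -106.3] turn [ 0.002 -0.001  0.001] F [-1.5 -4.1  5.5] t 9.78 w 0.25
```

View pics/side3.png

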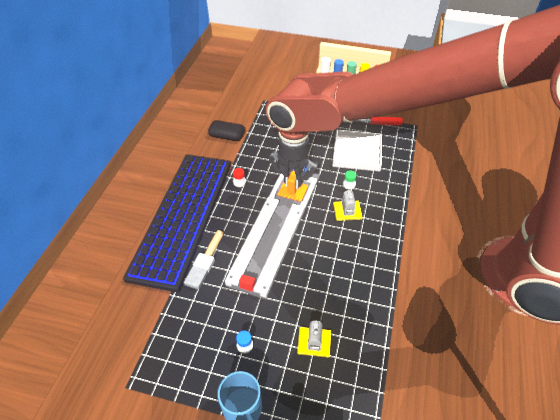

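The plug is held in the bay at side (293,190). I'll lift it now.

```bash
python3 -m handwheel '[{"dx":0,"dy":0,"dz":-0.01,"ax":0,"ay":0,"az":0},{"dx":0,"dy":0,"dz":-0.03,"ax":0,"ay":0,"az":0},{"dx":0,"dy":0,"dz":-0.06,"ax":0,"ay":0,"az":0},{"dx":0,"dy":0,"dz":-0.1,"ax":0,"ay":0,"az":0},{"dx":0,"dy":0,"dz":-0.12,"ax":0,"ay":0,"az":0}]'; python3 -c "
from h import *
goto([.468,-.323,.17-HP],YAW)
f=cam('side'); cv2.imwrite(f'pics/side4.png',f['image'])"
```

```text
time: 10.45
tool_pos: [0.6178, -0.109, 0.1581]
tool_rot: [0.0, 0.999, -0.044, 0.002]
contact_force: [0.2, 0.1, -0.6]
gripper_width: 0.249
shift [-130.3  226.4    6.4] turn [ 0.001 -0.004  0.001] F [ 0.2  0.1 -0.6] t 10.45 w 0.249
```

View pics/side4.png

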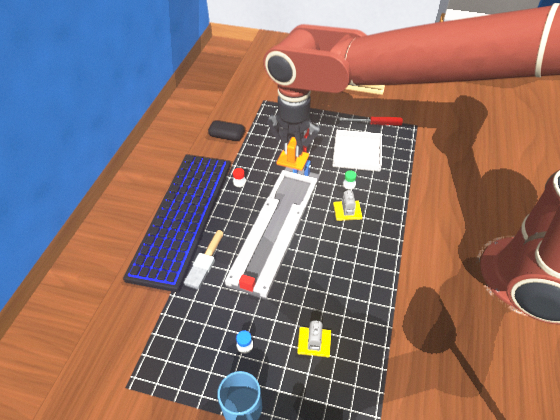

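```bash
python3 -m handwheel '[{"dx":-0.05,"dy":0,"dz":0,"ax":0,"ay":0,"az":0},{"dx":-0.1,"dy":0.01,"dz":0,"ax":0,"ay":0,"az":0},{"dx":-0.12,"dy":0.06,"dz":0,"ax":0,"ay":0,"az":0},{"dx":-0.128,"dy":0.115,"dz":0,"ax":0,"ay":0,"az":0},{"dx":-0.13,"dy":0.17,"dz":0,"ax":0,"ay":0,"az":0}]';python3 -m handwheel '[{"dx":0,"dy":0.04,"dz":0,"ax":0,"ay":0,"az":0},{"dx":0,"dy":0.056,"dz":0.02,"ax":0,"ay":0,"az":0},{"dx":0,"dy":0.056,"dz":0.06,"ax":0,"ay":0,"az":0},{"dx":0,"dy":0.056,"dz":0.06,"ax":0,"ay":0,"az":0},{"dx":0,"dy":0.056,"dz":0.06,"ax":0,"ay":0,"az":0}]'; python3 -m handwheel '[{"dx":0,"dy":0,"dz":0,"ax":0,"ay":0,"az":0},{"dx":0,"dy":0,"dz":0,"ax":0,"ay":0,"az":0},{"dx":0,"dy":0,"dz":0,"ax":0,"ay":0,"az":0}]' ; python3 -c "
from h import *
goto([.468,-.323,.048-HP],YAW)
f=cam('side'); cv2.imwrite(f'pics/side5.png',f['image'])"
```

```text
time: 11.12
tool_pos: [0.4707, -0.2675, 0.1534]
tool_rot: [-0.0, 0.999, -0.044, -0.0]
contact_force: [-0.0, -0.1, -0.8]
gripper_width: 0.252
time: 11.75
tool_pos: [0.4672, -0.3224, 0.0949]
tool_rot: [0.0, 0.999, -0.044, 0.0]
contact_force: [0.1, -0.5, -0.4]
gripper_width: 0.252
time: 12.12
tool_pos: [0.4674, -0.3228, 0.0953]
tool_rot: [0.0, 0.999, -0.044, 0.001]
contact_force: [0.3, 0.1, -1.1]
gripper_width: 0.248
shift [ 0.5  0.1 66. ] turn [ 0.001 -0.001  0.001] F [ 0.3  0.1 -1.1] t 12.12 w 0.248
```

View pics/side5.png

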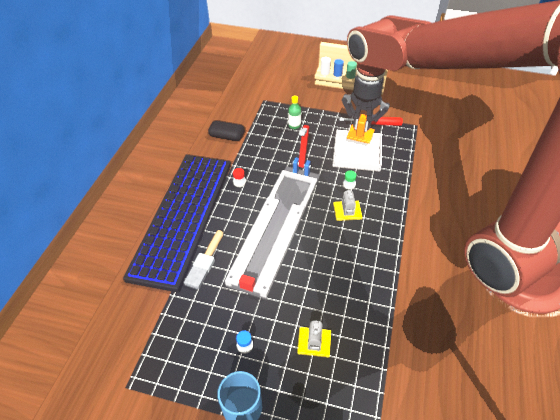

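The plug is over the tray at side (360,133) and the lever is still back. Lowering it.

```bash
python3 -m handwheel '[{"dx":0,"dy":0,"dz":0.025,"ax":0,"ay":0,"az":0},{"dx":0,"dy":0,"dz":0.05,"ax":0,"ay":0,"az":0},{"dx":0,"dy":0,"dz":0.062,"ax":0,"ay":0,"az":0},{"dx":0,"dy":0,"dz":0.066,"ax":0,"ay":0,"az":0},{"dx":0,"dy":0,"dz":0.066,"ax":0,"ay":0,"az":0}]';python3 -m handwheel '[{"dx":0,"dy":0,"dz":0,"ax":0,"ay":0,"az":0},{"dx":0,"dy":0,"dz":0,"ax":0,"ay":0,"az":0},{"dx":0,"dy":0,"dz":0,"ax":0,"ay":0,"az":0},{"dx":0,"dy":0,"dz":-0.04,"ax":0,"ay":0,"az":0},{"dx":0,"dy":0,"dz":-0.1,"ax":0,"ay":0,"az":0}]' 130; python3 -c "
from h import *
goto([.468,-.20,.160-HP],YAW)
for n in('side','top'):
    f=cam(n); cv2.imwrite(f'pics/{n}6.png',f['image'])
    print(carriers(f))"
```

```text
time: 12.8
tool_pos: [0.4676, -0.3231, 0.0293]
tool_rot: [0.0, 0.999, -0.044, 0.001]
contact_force: [0.2, 0.3, -1.0]
gripper_width: 0.245
time: 13.42
tool_pos: [0.4655, -0.3213, 0.1269]
tool_rot: [-0.002, 0.999, -0.045, -0.002]
contact_force: [1.1, -1.3, 1.1]
gripper_width: 0.488
shift [  -8.4 -121.1  -13.9] turn [-0.003  0.004  0.   ] F [ 1.1 -1.3  1.1] t 13.43 w 0.488
[(array([364., 152.]), np.int32(105), array([ 451. , -323.9]), array([59.2, 39.2]), 75.0, np.float64(0.0124)), (array([347., 212.]), np.int32(320), array([457. , -83.4]), array([72. , 67.5]), 18.6, np.float64(0.0083)), (array([314., 343.]), np.int32(608), array([463.3, 305.9]), array([71. , 64.3]), 8.5, np.float64(0.0084))]
[(array([505., 236.]), np.int32(78), array([ 512.8, -695.6]), array([28. , 28.5]), 83.9, np.float64(0.0909))]
```

View pics/side6.png

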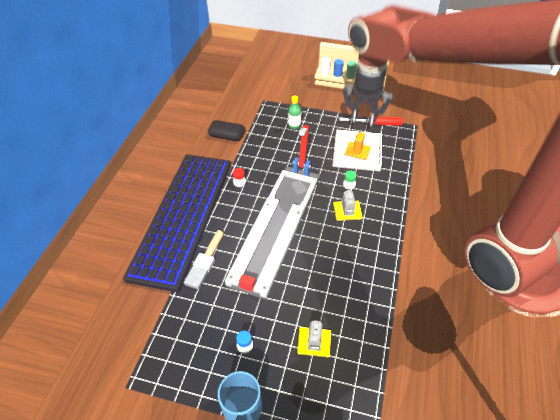

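The plug stands in the tray at side (358,150). Now I'll measure the carriers from the plate and model points of both views.

```bash
cat >> h.py <<'E'
def carrier_pose(c0,names=("side","top"),pic=None):
    c0=np.array(c0)
    for n in names:
        f=cam(n); P=f["P"]; hsv=f["hsv"]
        near=np.hypot(P[...,0]-c0[0],P[...,1]-c0[1])<.06
        k=near&(P[...,2]>.0045)&(P[...,2]<.0115)&(hsv[...,1]>100)&(hsv[...,0]>17)&(hsv[...,0]<38)
        g=near&(P[...,2]>.030)&(P[...,2]<.075)&(hsv[...,1]<90)
        r=cv2.minAreaRect((P[k][:,:2]*1e3).astype(np.float32)); g2=cv2.minAreaRect((P[g][:,:2]*1e3).astype(np.float32))
        print(n,k.sum(),"plate",np.round(r[0],1),np.round(r[1],1),round(r[2],1),"model",g.sum(),np.round(g2[0],1),np.round(g2[1],1),round(g2[2],1),"ztop",np.nanpercentile(P[g][:,2],95).round(3))
        if pic: 
            u=np.argwhere(k|g); a=u.min(0)-12; b=u.max(0)+12
            cv2.imwrite(f"pics/{pic}_{n}.png",cv2.resize(f["image"][a[0]:b[0],a[1]:b[1]],None,fx=7,fy=7,interpolation=cv2.INTER_CUBIC))
E
python3 -c "
from h import *
carrier_pose((.457,-.083),pic='cA');carrier_pose((.463,.306),pic='cB')"
```

```text
side 257 plate [456.9 -85.8] [71.6 64.9] 18.9 model 226 [456.3 -82.4] [27.8 51.9] 16.4 ztop 0.067
top 102 plate [455.9 -85.5] [72.3 59.8] 18.7 model 150 [455.2 -83.7] [26.7 50.5] 18.6 ztop 0.068
side 509 plate [463.5 305. ] [71.2 63.6] 8.6 model 343 [463.  306.8] [27.6 51.7] 6.1 ztop 0.067
top 100 plate [461.4 303.9] [72.4 60.6] 7.4 model 156 [461.4 304.4] [25.9 55.5] 7.5 ztop 0.067
```

View pics/cA_side.png

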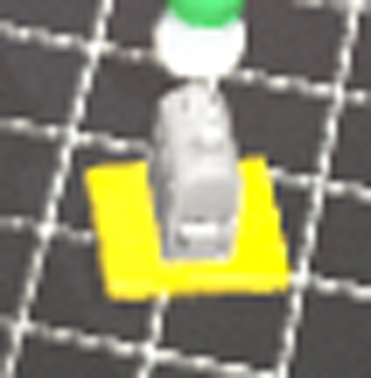

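View pics/cB_top.png

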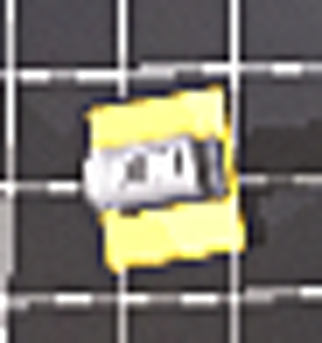

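```bash
python3 -c "
from h import *
goto([.4562,-.085,.11-HP],18.7)"
```

```text
shift [ -31.2 -235.1   36.2] turn [-0.002  0.001 -0.415] F [-0.7  0.1 -0.4] t 13.72 w 0.492
```

```bash
python3 -m handwheel '[{"dx":-0.006,"dy":-0.047,"dz":0,"ax":0,"ay":0,"az":-0.083},{"dx":-0.012,"dy":-0.094,"dz":0,"ax":0,"ay":0,"az":-0.166},{"dx":-0.019,"dy":-0.141,"dz":0,"ax":0,"ay":0,"az":-0.249},{"dx":-0.025,"dy":-0.188,"dz":0,"ax":0,"ay":0,"az":-0.332},{"dx":-0.0312,"dy":-0.235,"dz":0,"ax":0,"ay":0,"az":-0.415}]' 110;python3 -m handwheel '[{"dx":0,"dy":0,"dz":0.02,"ax":0,"ay":0,"az":0},{"dx":0,"dy":0,"dz":0.02,"ax":0,"ay":0,"az":0},{"dx":0,"dy":0,"dz":0.02,"ax":0,"ay":0,"az":0},{"dx":0,"dy":0,"dz":0.02,"ax":0,"ay":0,"az":0},{"dx":0,"dy":0,"dz":0.02,"ax":0,"ay":0,"az":0}]'; python3 -c "
from h import *
goto([.4562,-.085,.045-HP],18.7)
carrier_pose((.457,-.083),names=('side',))
goto([.4562,-.085,.045-HP],18.7)"
```

```text
time: 14.35
tool_pos: [0.4553, -0.0839, 0.1262]
tool_rot: [-0.001, 0.987, 0.163, -0.002]
contact_force: [-0.4, -0.1, 0.7]
gripper_width: 0.571
time: 14.98
tool_pos: [0.4572, -0.0863, 0.1089]
tool_rot: [0.0, 0.987, 0.162, 0.0]
contact_force: [0.4, 0.0, -0.3]
gripper_width: 0.569
shift [-0.6 -1.6 82.6] turn [ 0.    -0.001 -0.001] F [ 0.4  0.  -0.3] t 14.97 w 0.569
side 275 plate [456.8 -85.7] [70.6 68.3] 17.5 model 227 [457.  -83.8] [27.3 51. ] 18.1 ztop 0.067
shift [-0.6 -1.5 82.6] turn [ 0.    -0.001 -0.001] F [-0.3  0.5  0.1] t 15.03 w 0.568
```

```bash
python3 -m handwheel '[{"dx":0,"dy":-0.001,"dz":0.025,"ax":0,"ay":0,"az":0},{"dx":0,"dy":-0.001,"dz":0.05,"ax":0,"ay":0,"az":0},{"dx":0,"dy":-0.001,"dz":0.075,"ax":0,"ay":0,"az":0},{"dx":0,"dy":-0.001,"dz":0.083,"ax":0,"ay":0,"az":0},{"dx":0,"dy":-0.001,"dz":0.083,"ax":0,"ay":0,"az":0}]';python3 -m handwheel '[{"dx":0,"dy":0,"dz":0,"ax":0,"ay":0,"az":0},{"dx":0,"dy":0,"dz":0,"ax":0,"ay":0,"az":0},{"dx":0,"dy":0,"dz":0,"ax":0,"ay":0,"az":0},{"dx":0,"dy":0,"dz":0,"ax":0,"ay":0,"az":0},{"dx":0,"dy":0,"dz":0,"ax":0,"ay":0,"az":0}]' 255;python3 -m handwheel '[{"dx":0,"dy":0,"dz":-0.02,"ax":0,"ay":0,"az":0},{"dx":0,"dy":0,"dz":-0.06,"ax":0,"ay":0,"az":0},{"dx":0,"dy":0,"dz":-0.1,"ax":0,"ay":0,"az":0},{"dx":0,"dy":0,"dz":-0.12,"ax":0,"ay":0,"az":0},{"dx":0,"dy":0,"dz":-0.12,"ax":0,"ay":0,"az":0}]'; python3 -c "
from h import *
goto(T(0.5,-129,150),YAW)
f=cam('side'); cv2.imwrite(f'pics/side7.png',f['image'])"
```

```text
time: 15.65
tool_pos: [0.4565, -0.0848, 0.0254]
tool_rot: [-0.0, 0.987, 0.162, -0.0]
contact_force: [-0.4, 0.2, 0.0]
gripper_width: 0.571
time: 16.27
tool_pos: [0.4578, -0.0853, 0.0269]
tool_rot: [0.001, 0.987, 0.162, 0.001]
contact_force: [0.1, 0.3, 6.4]
gripper_width: 0.317
time: 16.9
tool_pos: [0.4574, -0.085, 0.1468]
tool_rot: [0.001, 0.987, 0.162, 0.001]
contact_force: [1.0, 0.0, -2.1]
gripper_width: 0.312
shift [143.6  71.7  16.1] turn [ 0.001 -0.003  0.416] F [ 1.   0.  -2.1] t 16.9 w 0.312
```

View pics/side7.png

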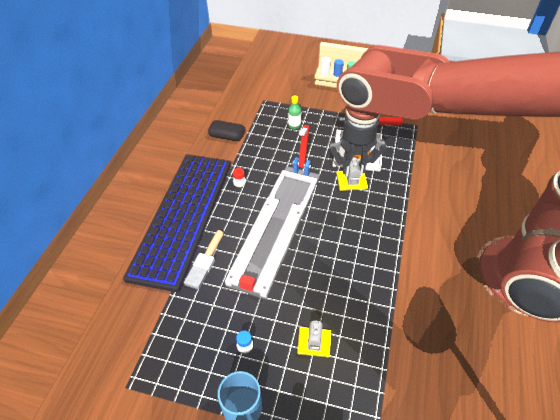

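The carrier is held level at side (352,178). Taking it over the bay.

```bash
python3 -m handwheel '[{"dx":0.036,"dy":0.018,"dz":0,"ax":0,"ay":0,"az":0.1},{"dx":0.072,"dy":0.036,"dz":0,"ax":0,"ay":0,"az":0.2},{"dx":0.108,"dy":0.054,"dz":0,"ax":0,"ay":0,"az":0.3},{"dx":0.1436,"dy":0.0717,"dz":0.01,"ax":0,"ay":0,"az":0.416},{"dx":0.1436,"dy":0.0717,"dz":0.016,"ax":0,"ay":0,"az":0.416}]';python3 -m handwheel '[{"dx":0,"dy":0,"dz":0.02,"ax":0,"ay":0,"az":0},{"dx":0,"dy":0,"dz":0.04,"ax":0,"ay":0,"az":0},{"dx":0,"dy":0,"dz":0.04,"ax":0,"ay":0,"az":0},{"dx":0,"dy":0,"dz":0.04,"ax":0,"ay":0,"az":0},{"dx":0,"dy":0,"dz":0.04,"ax":0,"ay":0,"az":0}]'; python3 -c "
from h import *
goto(T(0.5,-127,55.7),YAW)
f=cam('side'); im=f['image'];cv2.imwrite(f'pics/side8.png',cv2.resize(im[120:300,200:400],None,fx=3,fy=3))
goto(T(0.5,-127,55.7),YAW)"
```

```text
time: 17.58
tool_pos: [0.6155, -0.1066, 0.1255]
tool_rot: [-0.001, 0.999, -0.045, -0.002]
contact_force: [1.4, 1.0, -2.2]
gripper_width: 0.319
time: 18.2
tool_pos: [0.6162, -0.107, 0.0907]
tool_rot: [0.0, 0.999, -0.045, 0.001]
contact_force: [0.6, 1.1, -1.6]
gripper_width: 0.317
shift [ 0.2 -2.  53.7] turn [ 0.    -0.002 -0.   ] F [ 0.6  1.1 -1.6] t 18.2 w 0.317
shift [ 0.1 -2.  53.7] turn [ 0.    -0.002 -0.   ] F [-0.2  0.2 -1.9] t 18.25 w 0.313
```

View pics/side8.png

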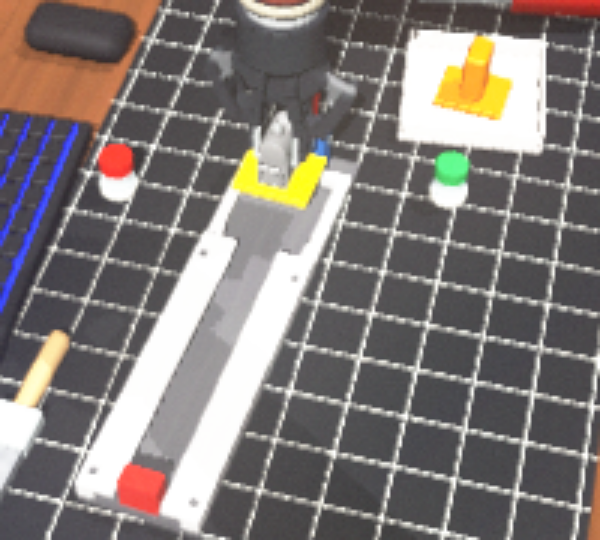

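```bash
python3 -m handwheel '[{"dx":0,"dy":-0.002,"dz":0.02,"ax":0,"ay":0,"az":0},{"dx":0,"dy":-0.002,"dz":0.038,"ax":0,"ay":0,"az":0},{"dx":0,"dy":-0.002,"dz":0.048,"ax":0,"ay":0,"az":0},{"dx":0,"dy":-0.002,"dz":0.053,"ax":0,"ay":0,"az":0},{"dx":0,"dy":-0.002,"dz":0.053,"ax":0,"ay":0,"az":0}]'; python3 -m handwheel '[{"dx":0,"dy":0,"dz":0,"ax":0,"ay":0,"az":0},{"dx":0,"dy":0,"dz":0,"ax":0,"ay":0,"az":0}]'; python3 -c "
from h import *
goto(T(0.5,-127,55.7),YAW)
f=cam('side'); P=f['P']; 
X=(P[...,:2]-O_)@S_;Y=(P[...,:2]-O_)@E_
k=(abs(X)<.045)&(Y<-.08)&(Y>-.18)&(mask(f,(22,110,100),(36,255,255))>0)&(P[...,2]>.012)&(P[...,2]<.025)
r=cv2.minAreaRect((np.c_[X[k],Y[k]]*1e3).astype(np.float32));print(k.sum(),r,np.median(P[k][:,2]))"
```

```text
time: 18.88
tool_pos: [0.6158, -0.1047, 0.037]
tool_rot: [-0.0, 0.999, -0.045, -0.0]
contact_force: [-2.9, 1.4, 3.3]
gripper_width: 0.314
time: 19.12
tool_pos: [0.6159, -0.1047, 0.037]
tool_rot: [-0.0, 0.999, -0.045, -0.0]
contact_force: [-3.5, 1.1, 5.1]
gripper_width: 0.314
shift [ 0.8  0.3 -0. ] turn [-0.  0. -0.] F [-3.5  1.1  5.1] t 19.12 w 0.314
254 ((0.597198486328125, -125.6572265625), (72.47894287109375, 61.57733917236328), 0.797280490398407) 0.018669625559826875
```

```bash
python3 -m handwheel '[{"dx":0,"dy":-0.01,"dz":-0.0008,"ax":0,"ay":0,"az":0},{"dx":0,"dy":-0.025,"dz":-0.0008,"ax":0,"ay":0,"az":0},{"dx":0,"dy":-0.04,"dz":-0.0008,"ax":0,"ay":0,"az":0}]'; python3 -m handwheel '[{"dx":0,"dy":-0.015,"dz":0,"ax":0,"ay":0,"az":0},{"dx":0,"dy":-0.03,"dz":0,"ax":0,"ay":0,"az":0},{"dx":0,"dy":-0.045,"dz":0,"ax":0,"ay":0,"az":0}]'; python3 -c "
from h import *
goto(T(0.5,152.5,55.7),YAW)"
```

```text
time: 19.55
tool_pos: [0.6195, -0.0638, 0.037]
tool_rot: [0.0, 0.999, -0.045, 0.0]
contact_force: [0.2, -0.3, -0.9]
gripper_width: 0.312
time: 19.92
tool_pos: [0.6233, -0.0188, 0.0371]
tool_rot: [-0.0, 0.999, -0.045, -0.0]
contact_force: [0.5, -1.1, -0.8]
gripper_width: 0.315
shift [ 1.00e+00 -1.93e+02  1.00e-01] turn [-0.  0. -0.] F [ 0.5 -1.1 -0.8] t 19.93 w 0.315
```

```bash
python3 -m handwheel '[{"dx":0,"dy":-0.035,"dz":0,"ax":0,"ay":0,"az":0},{"dx":0,"dy":-0.075,"dz":0,"ax":0,"ay":0,"az":0},{"dx":0,"dy":-0.115,"dz":0,"ax":0,"ay":0,"az":0},{"dx":0,"dy":-0.155,"dz":0,"ax":0,"ay":0,"az":0},{"dx":0,"dy":-0.18,"dz":0,"ax":0,"ay":0,"az":0}]'; python3 -m handwheel '[{"dx":0,"dy":-0.005,"dz":0,"ax":0,"ay":0,"az":0},{"dx":0,"dy":-0.009,"dz":0,"ax":0,"ay":0,"az":0},{"dx":0,"dy":-0.012,"dz":0,"ax":0,"ay":0,"az":0}]'; python3 -c "
from h import *
goto(T(0.5,152.5,55.7),YAW)"
```

```text
time: 20.55
tool_pos: [0.6391, 0.1617, 0.0371]
tool_rot: [-0.0, 0.999, -0.044, -0.0]
contact_force: [0.4, -0.9, -1.1]
gripper_width: 0.307
time: 20.92
tool_pos: [0.6406, 0.1705, 0.037]
tool_rot: [0.0, 0.999, -0.045, -0.0]
contact_force: [0.5, -0.5, -0.6]
gripper_width: 0.31
shift [ 0.8 -3.   0. ] turn [ 0.     0.    -0.001] F [ 0.5 -0.5 -0.6] t 20.93 w 0.31
```

Approaching the stop in small steps until the force rises.

```bash
python3 -m handwheel '[{"dx":0,"dy":-0.002,"dz":0,"ax":0,"ay":0,"az":0},{"dx":0,"dy":-0.003,"dz":0,"ax":0,"ay":0,"az":0},{"dx":0,"dy":-0.004,"dz":0,"ax":0,"ay":0,"az":0},{"dx":0,"dy":-0.004,"dz":0,"ax":0,"ay":0,"az":0}]'; python3 -m handwheel '[{"dx":0,"dy":-0.001,"dz":0,"ax":0,"ay":0,"az":0},{"dx":0,"dy":-0.002,"dz":0,"ax":0,"ay":0,"az":0},{"dx":0,"dy":-0.002,"dz":0,"ax":0,"ay":0,"az":0}]'; python3 -c "
from h import *
goto(T(0.5,152.5,55.7),YAW)"
```

```text
time: 21.42
tool_pos: [0.6409, 0.174, 0.0371]
tool_rot: [0.001, 0.999, -0.045, -0.0]
contact_force: [-1.1, -4.2, 0.4]
gripper_width: 0.314
time: 21.8
tool_pos: [0.6409, 0.1742, 0.0373]
tool_rot: [0.003, 0.999, -0.045, -0.001]
contact_force: [-1.8, -11.0, 2.2]
gripper_width: 0.319
shift [0.8 0.8 0.3] turn [ 0.006  0.001 -0.   ] F [ -1.8 -11.    2.2] t 21.8 w 0.319
```

```bash
python3 -m handwheel '[{"dx":0,"dy":0,"dz":0,"ax":0,"ay":0,"az":0},{"dx":0,"dy":0,"dz":0,"ax":0,"ay":0,"az":0},{"dx":0,"dy":0,"dz":0,"ax":0,"ay":0,"az":0},{"dx":0,"dy":0,"dz":-0.03,"ax":0,"ay":0,"az":0},{"dx":0,"dy":0,"dz":-0.08,"ax":0,"ay":0,"az":0}]' 110; python3 -m handwheel '[{"dx":0,"dy":0.06,"dz":0,"ax":0,"ay":0,"az":0},{"dx":0,"dy":0.1,"dz":0,"ax":0,"ay":0,"az":0},{"dx":0,"dy":0.1,"dz":0,"ax":0,"ay":0,"az":0}]' 255; python3 -c "
from h import *
for n in('side','top'):
    f=cam(n); im=f['image'];P=f['P']
    c=im[220:310,210:310] if n=='side' else im[180:230,190:290]
    cv2.imwrite(f'pics/{n}9.png',cv2.resize(c,None,fx=6,fy=6,interpolation=cv2.INTER_CUBIC))
"
```

```text
time: 22.42
tool_pos: [0.6392, 0.1773, 0.1153]
tool_rot: [0.0, 0.999, -0.045, -0.003]
contact_force: [0.1, 0.2, 0.2]
gripper_width: 0.569
time: 22.8
tool_pos: [0.6322, 0.0756, 0.1175]
tool_rot: [-0.0, 0.999, -0.047, 0.0]
contact_force: [0.2, 0.5, 0.5]
gripper_width: 0.0
```

View pics/side9.png

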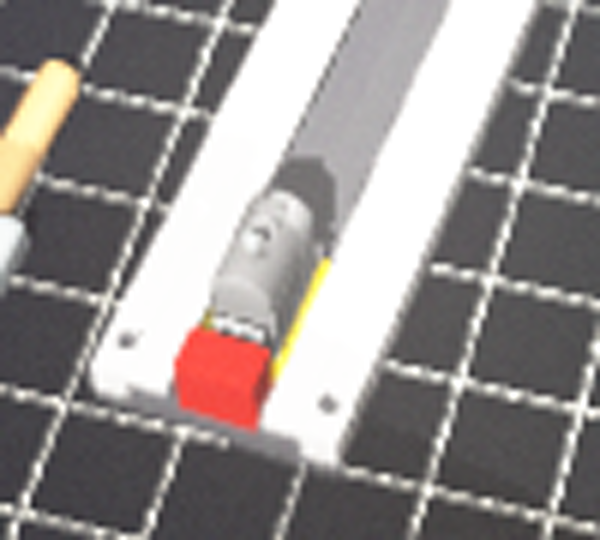

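View pics/top9.png

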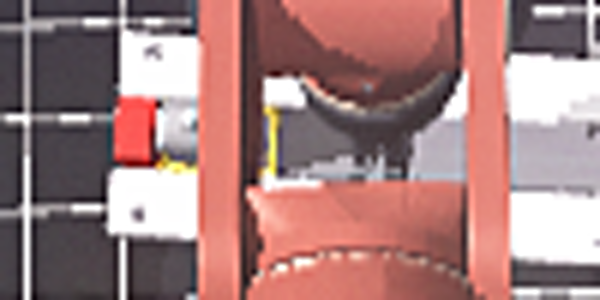

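The first plate is under the lips against the red stop (side crop 220,370), with no gap visible. Next is the second carrier.

```bash
python3 -c "
from h import *
carrier_pose((.463,.306))
goto([.4623,.3046,.13-HP],8)"
```

```text
side 518 plate [463.6 305. ] [71.8 61.5] 7.7 model 341 [462.9 307.4] [27.6 52.8] 6.1 ztop 0.068
top 88 plate [462.1 303.5] [71.4 59. ] 7.3 model 160 [461.1 305.6] [26.5 56. ] 8.5 ztop 0.068
shift [-189.3 -210.     5.9] turn [-0.001  0.    -0.229] F [-0.8 -0.4  1.1] t 23.0 w 0.0
```

```bash
python3 -m handwheel '[{"dx":-0.038,"dy":-0.042,"dz":0,"ax":0,"ay":0,"az":-0.046},{"dx":-0.076,"dy":-0.084,"dz":0,"ax":0,"ay":0,"az":-0.092},{"dx":-0.114,"dy":-0.126,"dz":0,"ax":0,"ay":0,"az":-0.138},{"dx":-0.152,"dy":-0.168,"dz":0,"ax":0,"ay":0,"az":-0.184},{"dx":-0.189,"dy":-0.21,"dz":0,"ax":0,"ay":0,"az":-0.229}]' 110;python3 -m handwheel '[{"dx":0,"dy":0,"dz":0.01,"ax":0,"ay":0,"az":0},{"dx":0,"dy":0,"dz":0.01,"ax":0,"ay":0,"az":0},{"dx":0,"dy":0,"dz":0.01,"ax":0,"ay":0,"az":0},{"dx":0,"dy":0,"dz":0.01,"ax":0,"ay":0,"az":0},{"dx":0,"dy":0,"dz":0.01,"ax":0,"ay":0,"az":0}]'; python3 -c "
from h import *
carrier_pose((.463,.306),names=('side',))
goto([.4623,.3046,.0455-HP],8)"
```

```text
time: 23.62
tool_pos: [0.4611, 0.3062, 0.1173]
tool_rot: [-0.0, 0.997, 0.071, 0.0]
contact_force: [0.8, 0.9, -0.5]
gripper_width: 0.571
time: 24.25
tool_pos: [0.4635, 0.3031, 0.1074]
tool_rot: [-0.0, 0.998, 0.069, 0.0]
contact_force: [0.7, -0.4, -0.5]
gripper_width: 0.569
side 525 plate [463.2 305. ] [70.4 62.7] 10.0 model 338 [462.9 307.4] [27.6 51.4] 6.2 ztop 0.068
shift [-0.8 -1.5 80.6] turn [-0.    -0.    -0.002] F [ 0.2 -0.3  0.4] t 24.3 w 0.57
```

```bash
python3 -m handwheel '[{"dx":0,"dy":-0.001,"dz":0.025,"ax":0,"ay":0,"az":0},{"dx":0,"dy":-0.0015,"dz":0.05,"ax":0,"ay":0,"az":0},{"dx":0,"dy":-0.0015,"dz":0.073,"ax":0,"ay":0,"az":0},{"dx":0,"dy":-0.0015,"dz":0.081,"ax":0,"ay":0,"az":0},{"dx":0,"dy":-0.0015,"dz":0.081,"ax":0,"ay":0,"az":0}]';python3 -m handwheel '[{"dx":0,"dy":0,"dz":0,"ax":0,"ay":0,"az":0},{"dx":0,"dy":0,"dz":0,"ax":0,"ay":0,"az":0},{"dx":0,"dy":0,"dz":0,"ax":0,"ay":0,"az":0},{"dx":0,"dy":0,"dz":0,"ax":0,"ay":0,"az":0},{"dx":0,"dy":0,"dz":0,"ax":0,"ay":0,"az":0}]' 255;python3 -m handwheel '[{"dx":0,"dy":0,"dz":-0.02,"ax":0,"ay":0,"az":0},{"dx":0,"dy":0,"dz":-0.06,"ax":0,"ay":0,"az":0},{"dx":0,"dy":0,"dz":-0.1,"ax":0,"ay":0,"az":0},{"dx":0,"dy":0,"dz":-0.12,"ax":0,"ay":0,"az":0},{"dx":0,"dy":0,"dz":-0.12,"ax":0,"ay":0,"az":0}]'; python3 -c "
from h import *
goto(T(1,-127,150),YAW)
f=cam('side'); cv2.imwrite(f'pics/side10.png',f['image'])"
```

```text
time: 24.92
tool_pos: [0.4625, 0.3049, 0.026]
tool_rot: [0.0, 0.998, 0.069, -0.0]
contact_force: [-0.1, 0.4, 0.3]
gripper_width: 0.572
time: 25.55
tool_pos: [0.4638, 0.3057, 0.0278]
tool_rot: [-0.0, 0.998, 0.069, 0.001]
contact_force: [1.2, 0.2, 5.7]
gripper_width: 0.313
time: 26.18
tool_pos: [0.4634, 0.3055, 0.148]
tool_rot: [-0.001, 0.998, 0.069, 0.002]
contact_force: [-0.5, -0.3, -1.4]
gripper_width: 0.318
shift [ 95.3 428.   16.5] turn [-0.001 -0.003  0.229] F [-0.5 -0.3 -1.4] t 26.18 w 0.318
```

View pics/side10.png

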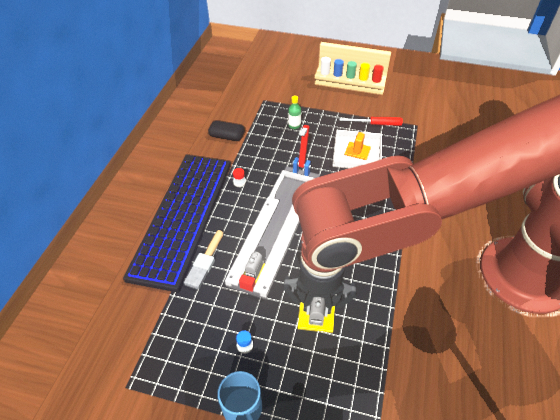

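The second carrier is held at side (317,315). Carrying it to the bay.

```bash
python3 -m handwheel '[{"dx":0.01,"dy":0.045,"dz":0,"ax":0,"ay":0,"az":0.03},{"dx":0.021,"dy":0.095,"dz":0,"ax":0,"ay":0,"az":0.07},{"dx":0.032,"dy":0.145,"dz":0,"ax":0,"ay":0,"az":0.12},{"dx":0.043,"dy":0.195,"dz":0,"ax":0,"ay":0,"az":0.17},{"dx":0.054,"dy":0.245,"dz":0,"ax":0,"ay":0,"az":0.229}]'; python3 -c "
from h import *
goto(T(1,-127,150),YAW)"
```

```text
time: 26.85
tool_pos: [0.5487, 0.0684, 0.1433]
tool_rot: [0.0, 0.999, -0.046, -0.002]
contact_force: [0.2, 0.4, -1.2]
gripper_width: 0.312
shift [ 84.1 166.5  11.6] turn [ 0.     0.005 -0.002] F [ 0.2  0.4 -1.2] t 26.85 w 0.312
```

```bash
python3 -m handwheel '[{"dx":0.022,"dy":0.045,"dz":0,"ax":0,"ay":0,"az":0},{"dx":0.045,"dy":0.09,"dz":0,"ax":0,"ay":0,"az":0},{"dx":0.066,"dy":0.13,"dz":0.005,"ax":0,"ay":0,"az":0},{"dx":0.084,"dy":0.166,"dz":0.03,"ax":0,"ay":0,"az":0},{"dx":0.084,"dy":0.166,"dz":0.055,"ax":0,"ay":0,"az":0}]';python3 -m handwheel '[{"dx":0,"dy":0,"dz":0,"ax":0,"ay":0,"az":0},{"dx":0,"dy":0,"dz":0,"ax":0,"ay":0,"az":0},{"dx":0,"dy":0,"dz":0,"ax":0,"ay":0,"az":0},{"dx":0,"dy":0,"dz":0,"ax":0,"ay":0,"az":0},{"dx":0,"dy":0,"dz":0,"ax":0,"ay":0,"az":0}]'; python3 -c "
from h import *
goto(T(1,-127,57),YAW)
f=cam('side'); im=f['image'];cv2.imwrite(f'pics/side11.png',cv2.resize(im[120:300,200:400],None,fx=3,fy=3))"
```

```text
time: 27.48
tool_pos: [0.618, -0.1053, 0.0879]
tool_rot: [-0.0, 0.999, -0.047, -0.002]
contact_force: [-0.8, 1.1, -1.0]
gripper_width: 0.313
time: 28.1
tool_pos: [0.6191, -0.1027, 0.092]
tool_rot: [0.0, 0.999, -0.045, 0.001]
contact_force: [0.6, 0.8, -0.5]
gripper_width: 0.312
shift [-1.8  2.5 53.7] turn [ 0.    -0.001 -0.   ] F [ 0.6  0.8 -0.5] t 28.1 w 0.312
```

View pics/side11.png

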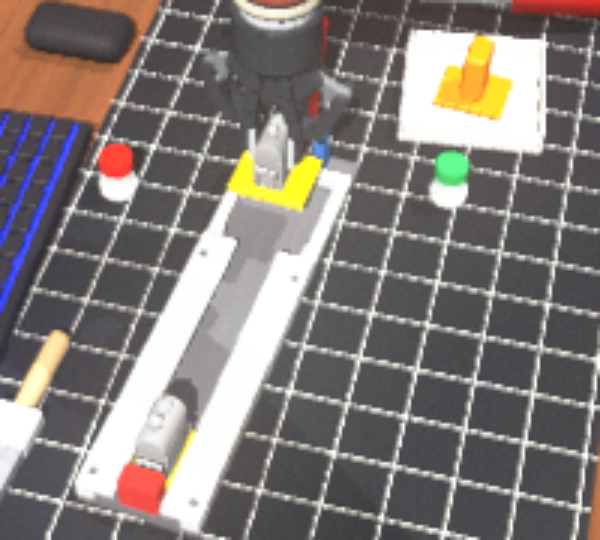

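```bash
python3 -m handwheel '[{"dx":-0.0025,"dy":0.002,"dz":0.02,"ax":0,"ay":0,"az":0},{"dx":-0.0025,"dy":0.002,"dz":0.038,"ax":0,"ay":0,"az":0},{"dx":-0.0025,"dy":0.002,"dz":0.048,"ax":0,"ay":0,"az":0},{"dx":-0.0025,"dy":0.002,"dz":0.0535,"ax":0,"ay":0,"az":0},{"dx":-0.0025,"dy":0.002,"dz":0.0535,"ax":0,"ay":0,"az":0}]'; python3 -c "
from h import *
goto(T(0.5,93,57),YAW)
f=cam('side'); P=f['P']; 
X=(P[...,:2]-O_)@S_;Y=(P[...,:2]-O_)@E_
k=(abs(X)<.045)&(Y<-.08)&(Y>-.18)&(mask(f,(22,110,100),(36,255,255))>0)&(P[...,2]>.012)&(P[...,2]<.025)
r=cv2.minAreaRect((np.c_[X[k],Y[k]]*1e3).astype(np.float32));print(k.sum(),r,np.median(P[k][:,2]))"
```

```text
time: 28.78
tool_pos: [0.6164, -0.1047, 0.0379]
tool_rot: [0.0, 0.999, -0.045, 0.0]
contact_force: [0.3, -0.8, -1.1]
gripper_width: 0.315
shift [ 2.000e-01 -2.197e+02 -4.000e-01] turn [ 0. -0. -0.] F [ 0.3 -0.8 -1.1] t 28.77 w 0.315
251 ((0.2873725891113281, -126.8101806640625), (64.53981018066406, 70.6513442993164), 88.88375091552734) 0.01874465165745287
```

```bash
python3 -m handwheel '[{"dx":0,"dy":-0.01,"dz":0,"ax":0,"ay":0,"az":0},{"dx":0,"dy":-0.025,"dz":0,"ax":0,"ay":0,"az":0},{"dx":0,"dy":-0.042,"dz":0,"ax":0,"ay":0,"az":0},{"dx":0,"dy":-0.06,"dz":0,"ax":0,"ay":0,"az":0},{"dx":0,"dy":-0.08,"dz":0,"ax":0,"ay":0,"az":0}]'; python3 -c "
from h import *
goto(T(0.5,93,57),YAW)"
```

```text
time: 29.45
tool_pos: [0.6234, -0.0235, 0.0378]
tool_rot: [0.0, 0.999, -0.045, 0.0]
contact_force: [-1.2, -1.4, 0.7]
gripper_width: 0.318
shift [   0.5 -138.2   -0.5] turn [ 0. -0. -0.] F [-1.2 -1.4  0.7] t 29.45 w 0.318
```

```bash
python3 -m handwheel '[{"dx":0,"dy":-0.035,"dz":0,"ax":0,"ay":0,"az":0},{"dx":0,"dy":-0.07,"dz":0,"ax":0,"ay":0,"az":0},{"dx":0,"dy":-0.1,"dz":0,"ax":0,"ay":0,"az":0},{"dx":0,"dy":-0.12,"dz":0,"ax":0,"ay":0,"az":0},{"dx":0,"dy":-0.13,"dz":0,"ax":0,"ay":0,"az":0}]'; python3 -m handwheel '[{"dx":0,"dy":-0.003,"dz":0,"ax":0,"ay":0,"az":0},{"dx":0,"dy":-0.006,"dz":0,"ax":0,"ay":0,"az":0},{"dx":0,"dy":-0.008,"dz":0,"ax":0,"ay":0,"az":0},{"dx":0,"dy":-0.009,"dz":0,"ax":0,"ay":0,"az":0},{"dx":0,"dy":-0.009,"dz":0,"ax":0,"ay":0,"az":0}]';python3 -c "
from h import *
goto(T(0.5,93,57),YAW)"
```

```text
time: 30.08
tool_pos: [0.635, 0.1057, 0.0378]
tool_rot: [0.0, 0.999, -0.044, 0.0]
contact_force: [-0.4, -1.4, 1.0]
gripper_width: 0.314
time: 30.7
tool_pos: [0.6359, 0.1132, 0.0378]
tool_rot: [0.0, 0.999, -0.045, 0.0]
contact_force: [-1.0, -1.0, 1.5]
gripper_width: 0.311
shift [ 0.3 -0.9 -0.5] turn [ 0.    -0.    -0.001] F [-1.  -1.   1.5] t 30.7 w 0.311
```

```bash
python3 -m handwheel '[{"dx":0,"dy":-0.001,"dz":0,"ax":0,"ay":0,"az":0},{"dx":0,"dy":-0.002,"dz":0,"ax":0,"ay":0,"az":0},{"dx":0,"dy":-0.003,"dz":0,"ax":0,"ay":0,"az":0},{"dx":0,"dy":-0.003,"dz":0,"ax":0,"ay":0,"az":0}]'; python3 -m handwheel '[{"dx":0,"dy":-0.001,"dz":0,"ax":0,"ay":0,"az":0},{"dx":0,"dy":-0.002,"dz":0,"ax":0,"ay":0,"az":0},{"dx":0,"dy":-0.002,"dz":0,"ax":0,"ay":0,"az":0}]';python3 -c "
from h import *
goto(T(0.5,93,57),YAW)"
```

```text
time: 31.2
tool_pos: [0.636, 0.1148, 0.0379]
tool_rot: [0.002, 0.999, -0.045, -0.0]
contact_force: [-2.0, -7.3, 3.0]
gripper_width: 0.312
time: 31.58
tool_pos: [0.6361, 0.115, 0.0381]
tool_rot: [0.004, 0.999, -0.045, -0.0]
contact_force: [-3.0, -11.7, 6.4]
gripper_width: 0.314
shift [ 0.3  0.9 -0.2] turn [0.007 0.001 0.   ] F [ -3.  -11.7   6.4] t 31.57 w 0.314
```

```bash
python3 -m handwheel '[{"dx":0,"dy":0,"dz":0,"ax":0,"ay":0,"az":0},{"dx":0,"dy":0,"dz":0,"ax":0,"ay":0,"az":0},{"dx":0,"dy":0,"dz":0,"ax":0,"ay":0,"az":0},{"dx":0,"dy":0,"dz":-0.03,"ax":0,"ay":0,"az":0},{"dx":0,"dy":0,"dz":-0.08,"ax":0,"ay":0,"az":0}]' 110; python3 -m handwheel '[{"dx":0,"dy":0.05,"dz":0,"ax":0,"ay":0,"az":0},{"dx":0,"dy":0.1,"dz":0,"ax":0,"ay":0,"az":0},{"dx":0,"dy":0.15,"dz":0,"ax":0,"ay":0,"az":0},{"dx":0,"dy":0.15,"dz":0,"ax":0,"ay":0,"az":0},{"dx":0,"dy":0.15,"dz":0,"ax":0,"ay":0,"az":0}]' 255; python3 -c "
from h import *
goto(T(0,48,55),YAW)
for n in('side','top'):
    f=cam(n); im=f['image'];P=f['P']
    c=im[200:310,210:310] if n=='side' else im[180:230,190:290]
    cv2.imwrite(f'pics/{n}12.png',cv2.resize(c,None,fx=5,fy=5,interpolation=cv2.INTER_CUBIC))
    X=(P[...,:2]-O_)@S_;Y=(P[...,:2]-O_)@E_
    k=(abs(X)<.025)&(Y>0)&(Y<.2)&(f['hsv'][...,1]>90)&(f['hsv'][...,0]>17)&(f['hsv'][...,0]<38)&(P[...,2]>.012)&(P[...,2]<.024)
    y=Y[k]*1e3; print(n,k.sum(),np.percentile(y,[1,50,99]).round(1), np.histogram(y,bins=np.arange(55,190,5))[0])
"
```

```text
time: 32.2
tool_pos: [0.6341, 0.1188, 0.1156]
tool_rot: [0.0, 0.999, -0.045, -0.003]
contact_force: [0.9, 0.3, -0.0]
gripper_width: 0.567
time: 32.83
tool_pos: [0.6227, -0.0304, 0.1176]
tool_rot: [-0.0, 0.999, -0.045, -0.0]
contact_force: [-0.4, 0.3, 1.0]
gripper_width: 0.003
shift [   0.1 -100.    81.4] turn [-0.001  0.    -0.001] F [-0.4  0.3  1. ] t 32.83 w 0.003
side 64 [ 65.9 125.1 176. ] [0 1 2 3 2 2 3 3 1 3 3 2 3 4 2 4 3 2 3 4 1 4 3 5 1 0]
top 65 [ 61.8 119.3 180.2] [ 0 11  6  1  1  1  1  2  2  2  1  1  5 10  3  2  2  2  1  2  2  0  1  2
  3  1]
```

View pics/side12.png

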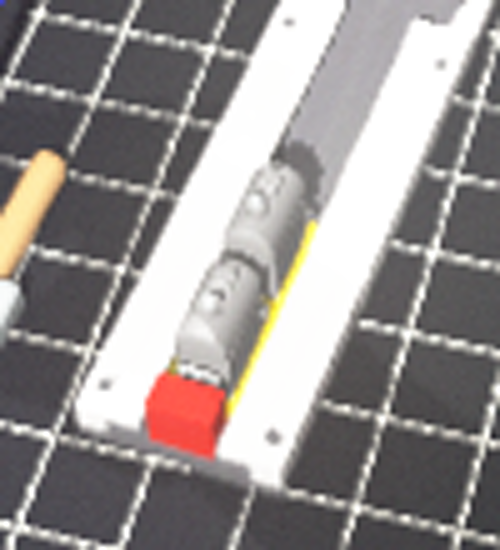

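View pics/top12.png

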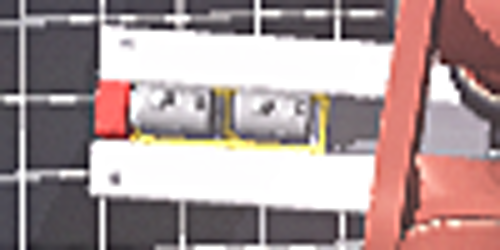

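The two plates form a closed row (top crop: stop at x≈112, yellow continuous to x≈325). One more gentle push from behind with closed fingers will firm it up.

```bash
python3 -m handwheel '[{"dx":0,"dy":-0.03,"dz":0.03,"ax":0,"ay":0,"az":0},{"dx":0,"dy":-0.06,"dz":0.06,"ax":0,"ay":0,"az":0},{"dx":0,"dy":-0.075,"dz":0.081,"ax":0,"ay":0,"az":0},{"dx":0,"dy":-0.075,"dz":0.081,"ax":0,"ay":0,"az":0},{"dx":0,"dy":-0.075,"dz":0.081,"ax":0,"ay":0,"az":0}]'; python3 -m handwheel '[{"dx":0,"dy":-0.008,"dz":0,"ax":0,"ay":0,"az":0},{"dx":0,"dy":-0.016,"dz":0,"ax":0,"ay":0,"az":0},{"dx":0,"dy":-0.024,"dz":0,"ax":0,"ay":0,"az":0},{"dx":0,"dy":-0.028,"dz":0,"ax":0,"ay":0,"az":0},{"dx":0,"dy":-0.028,"dz":0,"ax":0,"ay":0,"az":0}]';python3 -c "
from h import *
goto(T(0,60,55),YAW)"
```

```text
time: 33.55
tool_pos: [0.6303, 0.0434, 0.0378]
tool_rot: [0.0, 0.999, -0.045, 0.001]
contact_force: [-0.2, -0.0, -0.5]
gripper_width: -0.004
time: 34.17
tool_pos: [0.632, 0.072, 0.0367]
tool_rot: [0.0, 0.999, -0.045, -0.0]
contact_force: [0.1, -0.1, -0.9]
gripper_width: -0.006
shift [ 0.1 -9.3  0.4] turn [0. 0. 0.] F [ 0.1 -0.1 -0.9] t 34.17 w -0.006
```

```bash
python3 -m handwheel '[{"dx":0,"dy":-0.004,"dz":0,"ax":0,"ay":0,"az":0},{"dx":0,"dy":-0.007,"dz":0,"ax":0,"ay":0,"az":0},{"dx":0,"dy":-0.01,"dz":0,"ax":0,"ay":0,"az":0},{"dx":0,"dy":-0.01,"dz":0,"ax":0,"ay":0,"az":0}]';python3 -m handwheel '[{"dx":0,"dy":-0.001,"dz":0,"ax":0,"ay":0,"az":0},{"dx":0,"dy":-0.002,"dz":0,"ax":0,"ay":0,"az":0},{"dx":0,"dy":-0.002,"dz":0,"ax":0,"ay":0,"az":0}]'; python3 -c "
from h import *
goto(T(0,60,55),YAW)"
```

```text
time: 34.67
tool_pos: [0.6329, 0.0795, 0.0375]
tool_rot: [0.002, 0.999, -0.045, -0.0]
contact_force: [-2.7, -7.3, 3.9]
gripper_width: -0.0
time: 35.05
tool_pos: [0.6331, 0.0798, 0.038]
tool_rot: [0.004, 0.999, -0.045, -0.0]
contact_force: [-4.3, -12.2, 6.3]
gripper_width: 0.001
shift [-0.4 -1.4  1.7] turn [ 0.007  0.001 -0.   ] F [ -4.3 -12.2   6.3] t 35.05 w 0.001
```

```bash
python3 -m handwheel '[{"dx":0,"dy":0.004,"dz":0,"ax":0,"ay":0,"az":0},{"dx":0,"dy":0.02,"dz":0,"ax":0,"ay":0,"az":0},{"dx":0,"dy":0.03,"dz":-0.04,"ax":0,"ay":0,"az":0},{"dx":0,"dy":0.04,"dz":-0.1,"ax":0,"ay":0,"az":0},{"dx":0,"dy":0.08,"dz":-0.16,"ax":0,"ay":0,"az":0}]';python3 -m handwheel '[{"dx":0,"dy":0.05,"dz":0,"ax":0,"ay":0,"az":0},{"dx":0,"dy":0.1,"dz":0,"ax":0,"ay":0,"az":0},{"dx":0,"dy":0.15,"dz":0,"ax":0,"ay":0,"az":0},{"dx":0,"dy":0.15,"dz":0,"ax":0,"ay":0,"az":0},{"dx":0,"dy":0.15,"dz":0,"ax":0,"ay":0,"az":0}]' 0; python3 -c "
from h import *
goto([.6072,-.2167,.1181],YAW); goto(T(0.7,-205-35,200),YAW)
f=cam('side'); im=f['image'];cv2.imwrite(f'pics/side13.png',im)
f=cam('side');P=f['P'];X=(P[...,:2]-O_)@S_;Y=(P[...,:2]-O_)@E_
k=(abs(X)<.03)&(Y<-.19)&(Y>-.28)&((mask(f,(0,130,80),(8,255,255))|mask(f,(172,130,80),(180,255,255)))>0)&(P[...,2]>.06)
print(k.sum(),np.c_[X[k],Y[k],P[k][:,2]][::12].round(3), np.median(X[k]))
"
```

```text
time: 35.67
tool_pos: [0.6263, 0.0093, 0.1905]
tool_rot: [-0.0, 0.999, -0.044, 0.0]
contact_force: [0.7, -1.3, 0.3]
gripper_width: -0.004
time: 36.3
tool_pos: [0.6127, -0.1401, 0.1884]
tool_rot: [-0.0, 0.999, -0.045, -0.0]
contact_force: [0.1, 0.6, 0.3]
gripper_width: 0.996
shift [ 1.5 76.8 70.2] turn [-0.001  0.    -0.001] F [0.1 0.6 0.3] t 36.3 w 0.996
shift [ 1.1 77.7  7. ] turn [-0.001  0.    -0.001] F [0.1 0.6 0.3] t 36.3 w 0.996
308 [[ 0.002 -0.212  0.508]
 [-0.002 -0.205  0.509]
 [ 0.006 -0.204  0.506]
 [-0.027 -0.201  0.514]
 [-0.026 -0.196  0.513]
 [-0.017 -0.201  0.508]
 [-0.015 -0.193  0.509]
 [-0.024 -0.2    0.505]
 [-0.027 -0.191  0.501]
 [-0.005 -0.233  0.167]
 [-0.007 -0.23   0.156]
 [-0.001 -0.224  0.142]
 [-0.002 -0.219  0.139]
 [-0.001 -0.217  0.133]
 [ 0.005 -0.216  0.126]
 [-0.007 -0.224  0.118]
 [-0.004 -0.217  0.116]
 [-0.004 -0.218  0.108]
 [-0.002 -0.215  0.102]
 [ 0.002 -0.211  0.098]
 [ 0.006 -0.206  0.093]
 [-0.007 -0.21   0.089]
 [-0.006 -0.215  0.077]
 [-0.005 -0.207  0.077]
 [-0.001 -0.203  0.071]
 [ 0.002 -0.202  0.063]] -0.0037393012489785283
```

View pics/side13.png

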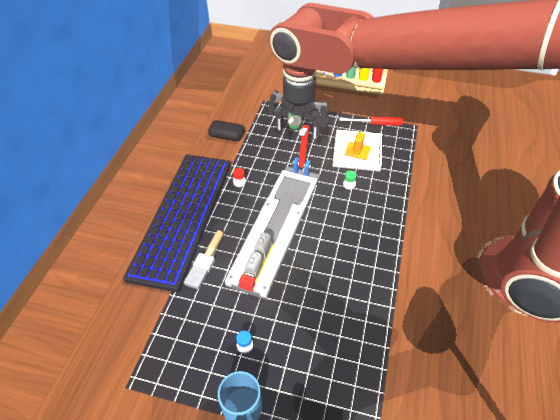

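The lever is still back at side (303,145), leaning about 1.93 rad. I'll move over it, descend and pinch.

```bash
python3 -m handwheel '[{"dx":0.001,"dy":0.04,"dz":0,"ax":0,"ay":0,"az":0},{"dx":0.001,"dy":0.077,"dz":0,"ax":0,"ay":0,"az":0},{"dx":0.001,"dy":0.077,"dz":0,"ax":0,"ay":0,"az":0},{"dx":0.001,"dy":0.077,"dz":0.035,"ax":0,"ay":0,"az":0},{"dx":0.001,"dy":0.077,"dz":0.07,"ax":0,"ay":0,"az":0}]' 0;python3 -m handwheel '[{"dx":0,"dy":0,"dz":0,"ax":0,"ay":0,"az":0},{"dx":0,"dy":0,"dz":0,"ax":0,"ay":0,"az":0},{"dx":0,"dy":0,"dz":0,"ax":0,"ay":0,"az":0},{"dx":0,"dy":0,"dz":0,"ax":0,"ay":0,"az":0}]' 0;python3 -m handwheel '[{"dx":0,"dy":0,"dz":0,"ax":0,"ay":0,"az":0},{"dx":0,"dy":0,"dz":0,"ax":0,"ay":0,"az":0},{"dx":0,"dy":0,"dz":0,"ax":0,"ay":0,"az":0},{"dx":0,"dy":0,"dz":0,"ax":0,"ay":0,"az":0},{"dx":0,"dy":0,"dz":0,"ax":0,"ay":0,"az":0}]' 255; python3 -c "
from h import *
p=manip.state()['tool_pos']; x,y=totrack(p); z=(p[2]+HP)*1000; print(x,y,z,'angle',np.arctan2(z-48,y+205),'r',np.hypot(z-48,y+205))
"
```

```text
time: 37.02
tool_pos: [0.6078, -0.2153, 0.1186]
tool_rot: [0.0, 0.999, -0.044, 0.001]
contact_force: [0.3, 0.3, 0.1]
gripper_width: 0.999
time: 37.52
tool_pos: [0.6079, -0.2172, 0.1205]
tool_rot: [0.001, 0.999, -0.045, 0.001]
contact_force: [-0.3, -0.0, 0.7]
gripper_width: 0.996
time: 38.15
tool_pos: [0.6071, -0.217, 0.1188]
tool_rot: [0.0, 0.999, -0.045, 0.0]
contact_force: [0.6, -0.2, -0.4]
gripper_width: 0.176
1.0 -239.4 137.46601162419208 angle 1.9378727430433715 r 95.85158963700118
```

```bash
python3 -m handwheel '[{"dx":0,"dy":-0.0219,"dz":-0.0055,"ax":0,"ay":0,"az":0},{"dx":0,"dy":-0.0455,"dz":-0.0056,"ax":0,"ay":0,"az":0},{"dx":0,"dy":-0.0685,"dz":0.0002,"ax":0,"ay":0,"az":0},{"dx":0,"dy":-0.0894,"dz":0.0114,"ax":0,"ay":0,"az":0},{"dx":0,"dy":-0.1068,"dz":0.0275,"ax":0,"ay":0,"az":0}]';python3 -m handwheel '[{"dx":0,"dy":-0.0128,"dz":0.0199,"ax":0,"ay":0,"az":0},{"dx":0,"dy":-0.0193,"dz":0.0377,"ax":0,"ay":0,"az":0},{"dx":0,"dy":-0.0218,"dz":0.0517,"ax":0,"ay":0,"az":0},{"dx":0,"dy":-0.0223,"dz":0.0612,"ax":0,"ay":0,"az":0},{"dx":0,"dy":-0.0223,"dz":0.0612,"ax":0,"ay":0,"az":0}]';python3 -m handwheel '[{"dx":0,"dy":0,"dz":0.002,"ax":0,"ay":0,"az":0},{"dx":0,"dy":0,"dz":0.004,"ax":0,"ay":0,"az":0},{"dx":0,"dy":0,"dz":0.004,"ax":0,"ay":0,"az":0},{"dx":0,"dy":0,"dz":0.004,"ax":0,"ay":0,"az":0}]'; python3 -c "
from h import *
p=manip.state()['tool_pos']; x,y=totrack(p); z=(p[2]+HP)*1000; print(x,y,z,'angle',np.arctan2(z-48,y+205),'r',np.hypot(z-48,y+205))
"
```

```text
time: 38.78
tool_pos: [0.6167, -0.1118, 0.0932]
tool_rot: [0.002, 0.999, -0.045, -0.0]
contact_force: [-4.3, -5.7, 5.7]
gripper_width: 0.175
time: 39.4
tool_pos: [0.6187, -0.0874, 0.0302]
tool_rot: [-0.001, 0.999, -0.045, -0.0]
contact_force: [-0.1, 4.9, 2.8]
gripper_width: 0.175
time: 39.9
tool_pos: [0.6189, -0.0874, 0.0291]
tool_rot: [-0.001, 0.999, -0.045, -0.0]
contact_force: [-8.5, 7.8, 17.3]
gripper_width: 0.177
1.2 -109.2 47.84898741498921 angle -0.0015763304794486803 r 95.8001190228949
```

The lever is at its stop (z 47.8 mm, 17 N). Releasing it, then pressing from above with closed fingers to make sure it's fully down.

```bash
python3 -m handwheel '[{"dx":0,"dy":0,"dz":0,"ax":0,"ay":0,"az":0},{"dx":0,"dy":0,"dz":0,"ax":0,"ay":0,"az":0},{"dx":0,"dy":0,"dz":0,"ax":0,"ay":0,"az":0},{"dx":0,"dy":0,"dz":-0.03,"ax":0,"ay":0,"az":0},{"dx":0,"dy":0,"dz":-0.07,"ax":0,"ay":0,"az":0}]' 130; python3 -m handwheel '[{"dx":0,"dy":0,"dz":0,"ax":0,"ay":0,"az":0},{"dx":0,"dy":0,"dz":0,"ax":0,"ay":0,"az":0},{"dx":0,"dy":0,"dz":0,"ax":0,"ay":0,"az":0},{"dx":0,"dy":0,"dz":0,"ax":0,"ay":0,"az":0},{"dx":0,"dy":0,"dz":0,"ax":0,"ay":0,"az":0}]' 255; python3 -c "
from h import *
goto(T(1,-105,56+HP*1000),YAW)"
```

```text
time: 40.52
tool_pos: [0.6171, -0.0883, 0.0947]
tool_rot: [-0.0, 0.999, -0.045, -0.002]
contact_force: [0.8, -0.1, -0.2]
gripper_width: 0.492
time: 41.15
tool_pos: [0.6181, -0.0883, 0.0952]
tool_rot: [-0.0, 0.999, -0.045, -0.001]
contact_force: [-0.0, -0.6, 0.1]
gripper_width: 0.002
shift [ 0.6 -5.2 39.2] turn [-0.     0.001 -0.   ] F [-0.  -0.6  0.1] t 41.15 w 0.002
```

```bash
python3 -m handwheel '[{"dx":0,"dy":-0.004,"dz":0.02,"ax":0,"ay":0,"az":0},{"dx":0,"dy":-0.004,"dz":0.034,"ax":0,"ay":0,"az":0},{"dx":0,"dy":-0.004,"dz":0.039,"ax":0,"ay":0,"az":0},{"dx":0,"dy":-0.004,"dz":0.041,"ax":0,"ay":0,"az":0},{"dx":0,"dy":-0.004,"dz":0.042,"ax":0,"ay":0,"az":0}]'; python3 -m handwheel '[{"dx":0,"dy":0,"dz":0,"ax":0,"ay":0,"az":0},{"dx":0,"dy":0,"dz":0.001,"ax":0,"ay":0,"az":0},{"dx":0,"dy":0,"dz":0.001,"ax":0,"ay":0,"az":0}]'
```

```text
time: 41.78
tool_pos: [0.6175, -0.0838, 0.0556]
tool_rot: [-0.001, 0.999, -0.045, -0.003]
contact_force: [-11.1, 2.9, 18.0]
gripper_width: 0.002
time: 42.15
tool_pos: [0.6176, -0.0838, 0.0555]
tool_rot: [-0.001, 0.999, -0.045, -0.003]
contact_force: [-13.2, 3.5, 18.3]
gripper_width: -0.001
```

Bar top is at 55.5 mm against an expected 56 mm, so the lever is fully shut. Retracting for a last look.

```bash
python3 -m handwheel '[{"dx":0,"dy":0,"dz":-0.03,"ax":0,"ay":0,"az":0},{"dx":0,"dy":0,"dz":-0.08,"ax":0,"ay":0,"az":0},{"dx":0,"dy":0,"dz":-0.14,"ax":0,"ay":0,"az":0},{"dx":-0.05,"dy":0,"dz":-0.16,"ax":0,"ay":0,"az":0},{"dx":-0.1,"dy":0,"dz":-0.16,"ax":0,"ay":0,"az":0}]';python3 -m handwheel '[{"dx":-0.05,"dy":0,"dz":0,"ax":0,"ay":0,"az":0},{"dx":-0.1,"dy":0,"dz":0,"ax":0,"ay":0,"az":0},{"dx":-0.1,"dy":0,"dz":0,"ax":0,"ay":0,"az":0},{"dx":-0.1,"dy":0,"dz":0,"ax":0,"ay":0,"az":0},{"dx":-0.1,"dy":0,"dz":0,"ax":0,"ay":0,"az":0}]';python3 - <<'E'
from h import *
for n in('side','top'):
    f=cam(n); im=f['image'];P=f['P']; X=(P[...,:2]-O_)@S_;Y=(P[...,:2]-O_)@E_; Z=P[...,2]
    cv2.imwrite(f'pics/{n}14.png',im)
    cv2.imwrite(f'pics/{n}15.png',cv2.resize(im[140:310,190:400] if n=='side' else im[170:240,190:370],None,fx=3.5,fy=3.5,interpolation=cv2.INTER_CUBIC))
    red=(mask(f,(0,110,80),(8,255,255))|mask(f,(172,110,80),(180,255,255)))>0
    k=red&(Z>.03)&(Z<.15)&(abs(X)<.03)&(Y<-.06)&(Y>-.24)
    if k.sum()>10:
        p=np.polyfit(Y[k],Z[k],1); print(n,'lever slope',p[0].round(3),'z',np.percentile(Z[k],[5,50,95]).round(3))
    k=(abs(X)<.025)&(Y>0)&(Y<.2)&(f['hsv'][...,1]>90)&(f['hsv'][...,0]>17)&(f['hsv'][...,0]<38)&(Z>.012)&(Z<.024)
    y=Y[k]*1e3; print(n,k.sum(),np.percentile(y,[1,99]).round(1),np.median(Z[k]).round(4))
E
```

```text
time: 42.78
tool_pos: [0.5198, -0.0758, 0.2158]
tool_rot: [0.001, 0.999, -0.045, 0.002]
contact_force: [-0.6, -0.5, 0.8]
gripper_width: 0.005
time: 43.4
tool_pos: [0.4206, -0.0667, 0.2132]
tool_rot: [-0.0, 0.999, -0.045, 0.0]
contact_force: [0.4, 0.1, 0.4]
gripper_width: -0.001
side lever slope -0.021 z [0.047 0.056 0.06 ]
side 66 [ 68.  174.6] 0.0192
top lever slope 0.009 z [0.048 0.056 0.061]
top 68 [ 62.3 178.6] 0.0184
```

View pics/side15.png

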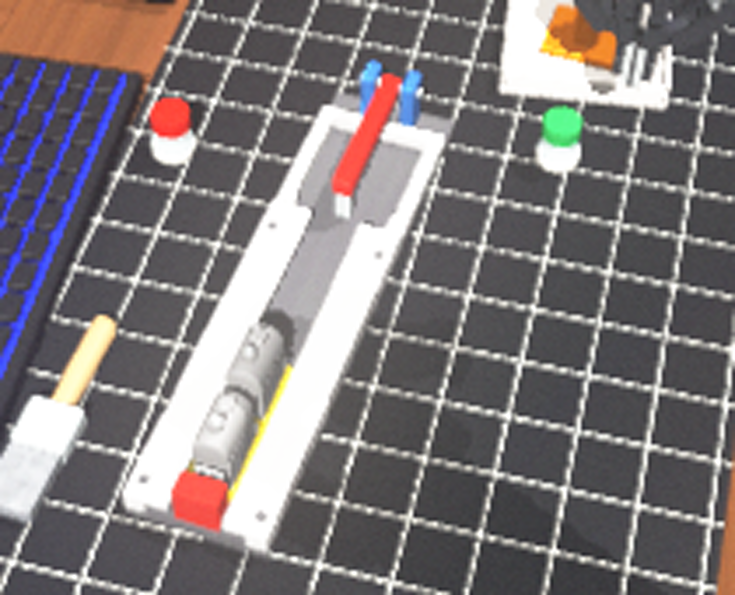

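View pics/top14.png

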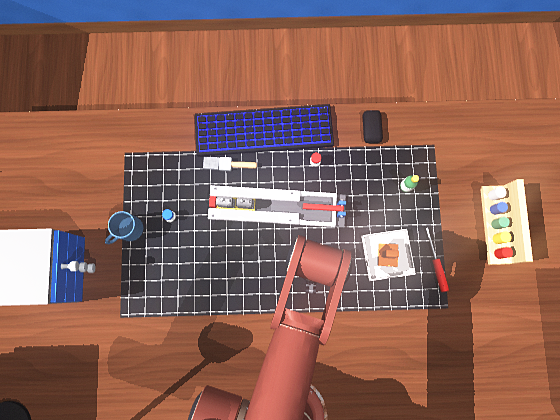

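View pics/top15.png

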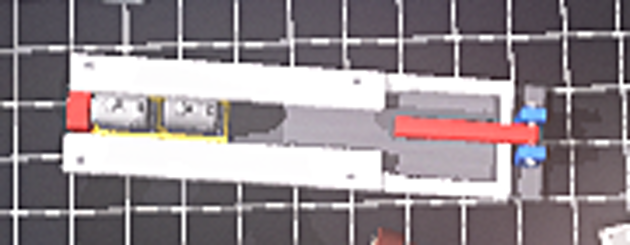

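The lever is flat and shut (top 323,207) and the two plates stand in a closed row at the stop (212–252,202). The plug is in the tray (388,256), and the bystanders are where they were.

```bash
python3 -c "
from plant import manip
print(manip.job_done())"
```

```text
the job is handed in; nothing more can be done
None
```

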